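Shingle the slide mailers on the reading board

TASK

Lay out all the slide mailers on the sloped reading board for booking in, overlapped like roof shingles up its marked lane: labels up and at the downhill end, the first mailer against the foot lip, and each next one on top of the one below with its lower edge on the next cross line, so every label shows. Before laying any, loosen the keeper bar's clamp knob and slide the bar up to the top of its rail; when all are laid, bring it back down until it just meets the top mailer without shifting it, and tighten the knob fully. Leave the eyepiece, the cover-glass box and the spirit lamp where they stand.

Things in the scene. Friction and masses are not known exactly. Their poses are not given: they have to be found in the camera images.
- mailer_1: slide mailer: flat rigid dark grey plastic case, 82 mm long (x), 34 wide (y), 6 thick (z), 35 g. Origin: centre of its underside. A white paper label (24 x 28 mm) is on the upper face at the -x end (centre at x = -27), a glass window towards +x; z points out of the labelled face. Starts flat, label up, on the worktop. Four or five of the six are there (None if absent)
- mailer_2: another slide mailer, identical to mailer_1 in all sizes and axes (None if absent). All start on the clear worktop left of the board (x 0.42 to 0.6 m, y 0.12 to 0.45 m)
- mailer_3: another slide mailer, identical to mailer_1 in all sizes and axes (None if absent). All start on the clear worktop left of the board (x 0.42 to 0.6 m, y 0.12 to 0.45 m)
- mailer_4: another slide mailer, identical to mailer_1 in all sizes and axes (None if absent). All start on the clear worktop left of the board (x 0.42 to 0.6 m, y 0.12 to 0.45 m)
- mailer_5: another slide mailer, identical to mailer_1 in all sizes and axes (None if absent). All start on the clear worktop left of the board (x 0.42 to 0.6 m, y 0.12 to 0.45 m)
- mailer_6: another slide mailer, identical to mailer_1 in all sizes and axes (None if absent). All start on the clear worktop left of the board (x 0.42 to 0.6 m, y 0.12 to 0.45 m)
- foot (a point): point of the fixed sloped wooden reading board: on the deck surface, at the centre of the marked lane, where the uphill face of the foot lip meets the deck. Axes ('foot frame'): x straight uphill along the deck, which rises 24 degrees away from the robot; y left across it; z out of it. The lane runs along x at y = 0
- deck: the board's deck; origin and axes as foot. In mm: thin black lines along y = -21 and 21 bound the lane; cross lines at x = 34, 68, 102, 136, 170 span y = -48 to 48; foot lip at x = -8 to 0, 80 wide, 19 high; uphill of it, x = 0 to 10, a sloped fillet 13 to 14 high. Deck: x = -12 to 318, y = -120 to 94, with an aluminium guide rail, 20 wide and 8 high, along y = -100
- board: the board's fixed stand; origin under the foot point, on the worktop (yaw = the board's). How mailers lie: lower edge of the first on the fillet, of the others on the mailer below, upper edge on the deck; so all slope 10 degrees to the deck, 14 to the level, lower edge 14 mm above the deck. Lower edge at x: the mailer's origin is at x + 40.5, y 0, z 7 mm in the foot frame. Friction holds them
- keeper (a joint): keeper's place along the rail, m, 0 to 0.243 (top), growing uphill. It is an aluminium cross bar (14 mm square, 1.5 above the deck, y = -82 to 45 mm) on a grey block (40 x 40 mm, top 24 above the deck). Downhill face of the bar: x = 40 mm + joint, foot frame. Free, it slides at 2 to 4 N and stays where left; clamped it holds 25 N. Starts clamped, in the mailers' way
- clamp_knob (a joint): angle of the clamp knob, rad, 0 (loose) to 1.6 (end stop), growing clockwise as seen looking down on the deck. It drives a screw shoe on to the rail: free below 0.55, fully tight above 1.2. Stays where it is left (tight, it may settle back by 0.02); turns with 0.15 to 0.4 N m
- knob_grip (a point): centre of the wing of the black clamp knob on the keeper's block: x = 47 mm + keeper joint, y = -100, z = 41 mm in the foot frame. Wing 44 mm long (this point's x), 12 thick (y), 18 high (z, out of the deck: the knob's axis), with an 8 mm neck below. Can be gripped across its thickness, turned, and pulled along the rail in one grip
- keeper_face (a point): point on the downhill face of the keeper bar at the lane's centre, 6 mm above the deck; axes as foot
- spare_eyepiece: black eyepiece standing on end, 33 mm across, 46 mm high, loose; origin at the centre of its underside; not to be disturbed
- cover_box: small white plastic box of cover glasses, 36 x 52 x 17 mm, loose; origin at the centre of its underside; not to be disturbed
- spirit_lamp: glass spirit lamp with cap, 68 mm across, 84 mm high, loose; origin at the centre of its underside; not to be disturbed
There are look-alikes about, which are no part of the job. Leave any green look-alike of the mailer_1 alone.

How it is judged:
On the way, in this order (a step that is already met when the one before it is completed fails the run):
1. the clamp knob is loosened and the keeper slid up to the top of its rail (within 15 mm of the top stop), all mailers still down on the worktop (value of joint clamp_knob below 0.6 rad and value of joint keeper above 0.228 m and height (world z) of each of mailer_1, mailer_2, mailer_3, mailer_4, mailer_5, mailer_6 below 0.02 m), for 0.2 s.
2. all mailers lie shingled in the lane at the lip and the lines, each on the one below ((x of mailer_1 in the frame of foot between 0.0354 and 0.0454 m or x of mailer_1 in the frame of foot between 0.0694 and 0.0794 m or x of mailer_1 in the frame of foot between 0.1034 and 0.1134 m or x of mailer_1 in the frame of foot between 0.1374 and 0.1474 m or x of mailer_1 in the frame of foot between 0.1714 and 0.1814 m or x of mailer_1 in the frame of foot between 0.2054 and 0.2154 m) and y of mailer_1 in the frame of foot between -0.01 and 0.01 m and z of mailer_1 in the frame of foot between 0.0032 and 0.0112 m and angle between the x axis of each of mailer_1, mailer_2, mailer_3, mailer_4, mailer_5, mailer_6 and the x axis of foot, either way round below 0.24 rad and angle between mailer_1's own x axis and vertical between 1.22 and 1.42 rad and angle between each of mailer_1, mailer_2, mailer_3, mailer_4, mailer_5, mailer_6's own z axis and vertical below 0.42 rad and (x of mailer_2 in the frame of foot between 0.0354 and 0.0454 m or x of mailer_2 in the frame of foot between 0.0694 and 0.0794 m or x of mailer_2 in the frame of foot between 0.1034 and 0.1134 m or x of mailer_2 in the frame of foot between 0.1374 and 0.1474 m or x of mailer_2 in the frame of foot between 0.1714 and 0.1814 m or x of mailer_2 in the frame of foot between 0.2054 and 0.2154 m) and y of mailer_2 in the frame of foot between -0.01 and 0.01 m and z of mailer_2 in the frame of foot between 0.0032 and 0.0112 m and angle between mailer_2's own x axis and vertical between 1.22 and 1.42 rad and (x of mailer_3 in the frame of foot between 0.0354 and 0.0454 m or x of mailer_3 in the frame of foot between 0.0694 and 0.0794 m or x of mailer_3 in the frame of foot between 0.1034 and 0.1134 m or x of mailer_3 in the frame of foot between 0.1374 and 0.1474 m or x of mailer_3 in the frame of foot between 0.1714 and 0.1814 m or x of mailer_3 in the frame of foot between 0.2054 and 0.2154 m) and y of mailer_3 in the frame of foot between -0.01 and 0.01 m and z of mailer_3 in the frame of foot between 0.0032 and 0.0112 m and angle between mailer_3's own x axis and vertical between 1.22 and 1.42 rad and (x of mailer_4 in the frame of foot between 0.0354 and 0.0454 m or x of mailer_4 in the frame of foot between 0.0694 and 0.0794 m or x of mailer_4 in the frame of foot between 0.1034 and 0.1134 m or x of mailer_4 in the frame of foot between 0.1374 and 0.1474 m or x of mailer_4 in the frame of foot between 0.1714 and 0.1814 m or x of mailer_4 in the frame of foot between 0.2054 and 0.2154 m) and y of mailer_4 in the frame of foot between -0.01 and 0.01 m and z of mailer_4 in the frame of foot between 0.0032 and 0.0112 m and angle between mailer_4's own x axis and vertical between 1.22 and 1.42 rad and (x of mailer_5 in the frame of foot between 0.0354 and 0.0454 m or x of mailer_5 in the frame of foot between 0.0694 and 0.0794 m or x of mailer_5 in the frame of foot between 0.1034 and 0.1134 m or x of mailer_5 in the frame of foot between 0.1374 and 0.1474 m or x of mailer_5 in the frame of foot between 0.1714 and 0.1814 m or x of mailer_5 in the frame of foot between 0.2054 and 0.2154 m) and y of mailer_5 in the frame of foot between -0.01 and 0.01 m and z of mailer_5 in the frame of foot between 0.0032 and 0.0112 m and angle between mailer_5's own x axis and vertical between 1.22 and 1.42 rad and (x of mailer_6 in the frame of foot between 0.0354 and 0.0454 m or x of mailer_6 in the frame of foot between 0.0694 and 0.0794 m or x of mailer_6 in the frame of foot between 0.1034 and 0.1134 m or x of mailer_6 in the frame of foot between 0.1374 and 0.1474 m or x of mailer_6 in the frame of foot between 0.1714 and 0.1814 m or x of mailer_6 in the frame of foot between 0.2054 and 0.2154 m) and y of mailer_6 in the frame of foot between -0.01 and 0.01 m and z of mailer_6 in the frame of foot between 0.0032 and 0.0112 m and angle between mailer_6's own x axis and vertical between 1.22 and 1.42 rad and linear speed of each of mailer_1, mailer_2, mailer_3, mailer_4, mailer_5, mailer_6 below 0.02 m/s), for 0.2 s.
3. the keeper is down against the top mailer and its knob is tight ((x of mailer_1 in the frame of keeper_face between -0.0474 and -0.0384 m or x of mailer_2 in the frame of keeper_face between -0.0474 and -0.0384 m or x of mailer_3 in the frame of keeper_face between -0.0474 and -0.0384 m or x of mailer_4 in the frame of keeper_face between -0.0474 and -0.0384 m or x of mailer_5 in the frame of keeper_face between -0.0474 and -0.0384 m or x of mailer_6 in the frame of keeper_face between -0.0474 and -0.0384 m) and value of joint clamp_knob above 1.2 rad), for 0.2 s.
At the end, for the whole second after the job is handed in: every mailer lies label up, label downhill, lower edge at the lip or a cross line (5 mm along, 10 mm across, 10 degrees square), resting on the one below; the keeper bar is within 6 mm of the top mailer's upper end; knob past 1.2 rad (tight); all at rest (all of step 2 and all of step 3); the robot touches nothing.
It fails at once if the spare eyepiece is knocked aside by more than 40 mm (distance of spare_eyepiece from where it was at the start of the episode above 0.04 m).
It fails at once if the cover box is knocked aside by more than 40 mm (distance of cover_box from where it was at the start of the episode above 0.04 m).
It fails at once if the spirit lamp is knocked aside by more than 40 mm (distance of spirit_lamp from where it was at the start of the episode above 0.04 m).
Of mailer_1, mailer_2, mailer_3, mailer_4, mailer_5, mailer_6 only 4 to 5 are there at a start; the rules pass over those that are not, and their reading is None.
At some moment in a run one of mailer_1, mailer_2, mailer_3, mailer_4, mailer_5, mailer_6 may be knocked a few centimetres aside while the robot is not near it.
Once in a run the grip may slacken for a moment while it holds something.
It also fails if it takes over 210 s, if anything falls off the work surface, if the arm or the gripper's body presses on something with over 40 N, if the wrist force passes 120 N, or if a joint passes its speed limit or range.

ROBOT

A 6-joint arm with a two-finger parallel gripper is mounted at the origin on a cart in front of the work surface, level with it; the furniture and walls round the work are solid. World frame = base frame: x ahead of the robot, y to its left, z up, the work surface at z = 0. Lengths are in m, angles in rad, forces in N, time in s.
With the tool pointing down it reaches from about 0.35 to 0.875 m from the base axis. Payload 15.5 kg.
Tool frame: the origin (TCP) lies at the very end of the fingers, on their centre line; the grasp point (between the pads) lies arm.pinch_z behind it (arm.pinch_z is the distance from the TCP to the grasp point, in m); z points along the fingers, y is the line along which they close (so a half turn about z gives the same grasp; the last joint's range is limited). The gripper opens to 85 mm and grips with 20 to 120 N. Pads are 22 mm wide; open, the fingers measure 114 mm over their backs; the gripper's body (76 mm by 85 mm) begins 54 mm behind the grasp point. The pads swing forward as they close: fully open they stand 13 mm farther back than shut.
Start: joints at [1.026, 0.494, 1.345, -0, 1.302, -0.096], TCP at [0.272, 0.563, 0.231] pointing down, gripper open.
Joint ranges: [-2.91, 2.91], [-0.82, 2.16], [0.22, 2.67], [-1.22, 4.37], [0.12, 2.79], [-3.08, 3.08]. Speed limits (rad/s): [1.89, 1.89, 2.57, 3.01, 3.01, 3.01].

INTERFACE

Orientations are given as a rotation vector (axis times angle).
In Python, from station import arm gives the robot as it stands.
- The arm moves only by the tool jog_arm, never from a script. Its argument "steps" is a list of rows, each a list of 5 numbers: the shift along the tool's x, y, z in mm, then the turn about the tool's z in degrees, then the closure, from -1 (fully open) to 1 (shut). A call has exactly 8 rows; each row is the pose to reach, as a shift and turn from the pose commanded when the call began, along the tool's axes at that moment; what a row does not reach only later rows make up. A row lasts 1/10 s, in which the tool goes at most 50 mm and 8.59 degrees, less where a joint would pass 70% of its speed; a pose out of reach is approached as far as the arm can. A call with a gripper value outside its range is refused whole. The fingers move at their own pace and stop on an object; the grip force is fixed at half the most. Time passes only in rows, so rows that repeat a pose let the fingers close, or fill a call up. It gives the time, the measured TCP pose, the force, the opening and the grip force at its end, in the units of the state.
- arm.read_state(): the state, without advancing time (a new reading comes with each control period).
- arm.grab_frame(name): name is "side" or "top" or "wrist"; returns a dict with "frame" (400x640x3 uint8, red, green, blue), "vfov" (degrees; the focal length in pixels is half the picture's height over the tangent of half this angle, whatever the lens; pixels are square), "cx", "cy" (the principal point, pixels), "dist_coeffs" ([k1, k2, p1, p2, k3] as OpenCV has them; the pictures are not rectified), "R" (3x3) and "t" (3): a world point X has camera coordinates R X + t; the wrist camera has in their place "T_tool_cam" (4x4, takes a point from camera to tool coordinates, whose origin is the TCP and whose axes are the flange's). Camera axes: x right, y down, z forward; pixel columns grow to the right and rows downward; lengths in m; the calibration is good to about 2 mm. A picture is of the moment at which its call begins: read the wrist's pose just before it. There is no depth.
- arm.job_done(): hands the job in; it is judged then, once.
The state is a dict: "time_s": time; "qpos": joint angles; "joint_velocities": joint speeds; "tau": joint torques, N m; "tcp_pos": TCP position; "tcp_rot": TCP orientation; "contact_force": force on the tool from outside, world axes, zero at the start; "wrist_torque": the same for the moment, N m; "grip_width": finger opening in m; "grip_force": force on a finger pad.
Only numpy, scipy, OpenCV 4.12 (cv2) and the standard library are available. Lean on these libraries where they do the work, as an engineer would, in place of code of your own. Each camera call takes 0.05 s, during which the arm holds its last target. There are 200 camera calls.

## Working session

There is one attempt and no reset: what is moved stays moved. The work goes in short steps, Python scripts to look and compute and a tool call to move; the robot and the scene stay as the last step left them, time stands still between calls to the robot, and variables do not carry over. Pictures are saved under pics/ and viewed, at most 14 in all, crops included, and the job is handed in when it is done.

Besides the shell and the picture viewer there is one more tool, called in YAML: its name, and indented under it one key for each argument. jog_arm: Moves the arm, as the interface text tells. Its arguments: {"type":"object","properties":{"steps":{"type":"array","items":{"type":"array","items":{"type":"number"}}}},"required":["steps"]}

```bash
ls; mkdir -p pics; cat > h.py <<'E'
import numpy as np, cv2
from scipy.spatial.transform import Rotation as Ro
def cam(arm,name):
    s=arm.read_state(); g=arm.grab_frame(name)
    f=200/np.tan(np.radians(g["vfov"])/2)
    K=np.array([[f,0,g["cx"]],[0,f,g["cy"]],[0,0,1.]])
    if name=="wrist":
        T=np.eye(4);T[:3,:3]=Ro.from_rotvec(s["tcp_rot"]).as_matrix();T[:3,3]=s["tcp_pos"]
        W=T@np.array(g["T_tool_cam"]); R=W[:3,:3].T; t=-R@W[:3,3]
    else: R=np.array(g["R"]);t=np.array(g["t"])
    c=dict(K=K,d=np.array(g["dist_coeffs"],float),R=R,t=t,im=np.ascontiguousarray(g["frame"][:,:,::-1]))
    return c
def save(c,fn): 
    np.save(fn+".npy",c,allow_pickle=True); cv2.imwrite(fn+".png",c["im"])
def load(fn): return np.load(fn+".npy",allow_pickle=True).item()
def rays(c,px):
    u=cv2.undistortPoints(np.array(px,float).reshape(-1,1,2),c["K"],c["d"]).reshape(-1,2)
    d=np.c_[u,np.ones(len(u))]@c["R"]; d/=np.linalg.norm(d,axis=1)[:,None]
    return -c["R"].T@c["t"],d
def plane(c,px,z=0.,n=(0,0,1)):
    o,d=rays(c,px); n=np.array(n,float); return o+d*((z-o@n)/(d@n))[:,None]
def tri(views):  # [(cam,px)...] one point
    A=np.zeros((3,3));b=np.zeros(3)
    for c,p in views:
        o,d=rays(c,[p]);M=np.eye(3)-np.outer(d[0],d[0]);A+=M;b+=M@o
    x=np.linalg.solve(A,b)
    r=[np.linalg.norm((np.eye(3)-np.outer(rays(c,[p])[1][0],rays(c,[p])[1][0]))@(x-rays(c,[p])[0])) for c,p in views]
    return x,max(r)
def proj(c,X): return cv2.projectPoints(np.array(X,float).reshape(-1,1,3),cv2.Rodrigues(c["R"])[0],c["t"],c["K"],c["d"])[0].reshape(-1,2)
E
python3 - <<'E'
from h import *; from station import arm
for n in ("top","side"):
    c=cam(arm,n);save(c,"pics/"+n+"0");print(n,-c["R"].T@c["t"],c["R"][2],c["K"][0,0],c["d"])
s=arm.read_state();print(s,arm.pinch_z)
E
```

```text
pics
top [0.38998719 0.14723879 1.14132858] [ 0.16164815 -0.01140748 -0.98678252] 402.864991744678 [-0.06796232  0.          0.          0.          0.        ]
side [0.48045319 1.27996364 0.93654274] [ 0.05058773 -0.79657861 -0.60241464] 486.87435984284235 [-0.15019718  0.          0.          0.          0.        ]
{'time_s': 0.1, 'qpos': array([ 1.02551259e+00,  4.94144560e-01,  1.34606083e+00,  9.42039840e-06,
        1.30249839e+00, -9.54797095e-02]), 'joint_velocities': array([ 0.00139503, -0.00112206, -0.00096431, -0.00222712, -0.00087592,
        0.00120486]), 'tau': array([ 5.85086091e-04, -8.83596110e+01, -3.84561396e+01, -1.73471371e-04,
        5.24434858e-03, -1.01905048e-04]), 'tcp_pos': array([0.27155965, 0.56256655, 0.23074809]), 'tcp_rot': array([-7.00533000e-01, -3.06212386e+00,  1.65184695e-03]), 'contact_force': array([ 0.50624337, -0.38918001, -0.41844674]), 'wrist_torque': array([ 0.00633133, -0.02582808,  0.04429473]), 'grip_force': 0.0, 'grip_width': 0.08555915312329511} 0.0187
```

View pics/top0.png

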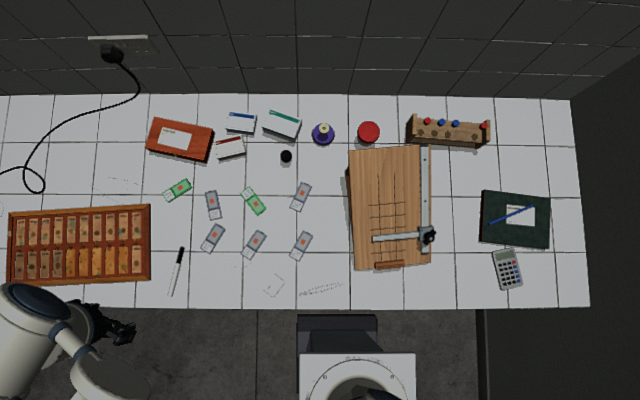

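View pics/side0.png

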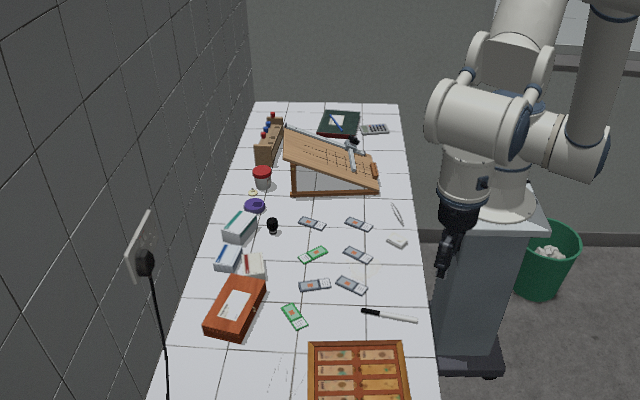

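The top picture shows five dark mailers at about (213,204), (213,237), (254,244), (301,196) and (301,244). There are two green look-alikes at (178,189) and (253,200). The board is near (390,205), its knob at (428,235), the eyepiece at (286,156), and the purple lamp at (323,133). The side picture agrees with this.

```bash
python3 - <<'E'
from h import *; from station import arm
c=load("pics/top0")
px=dict(m1=(213,204),m2=(213,237),m3=(254,244),m4=(301,196),m5=(301,244),g1=(178,189),g2=(253,200),eye=(286,156),lamp=(323,133),lip=(389,265),knob=(428,235))
for k,v in px.items():
    z={'knob':.11,'lip':.06}.get(k,.006); print(k,plane(c,[v],z)[0].round(3))
g=arm.grab_frame("wrist");print(np.array(g["T_tool_cam"]).round(3),g["vfov"],g["dist_coeffs"])
im=c["im"]
a=cv2.resize(im[170:290,160:330],None,fx=4,fy=4,interpolation=cv2.INTER_CUBIC)
cv2.imwrite("pics/cropA.png",a)
E
```

```text
m1 [0.56  0.407 0.006]
m2 [0.466 0.403 0.006]
m3 [0.448 0.287 0.006]
m4 [0.585 0.156 0.006]
m5 [0.449 0.155 0.006]
g1 [0.603 0.51  0.006]
g2 [0.573 0.293 0.006]
eye [0.703 0.201 0.006]
lamp [0.774 0.093 0.006]
lip [ 0.391 -0.08   0.06 ]
knob [ 0.467 -0.173  0.11 ]
[[-0.    -0.953 -0.303  0.076]
 [ 1.    -0.001  0.001 -0.001]
 [-0.001 -0.303  0.953 -0.144]
 [ 0.     0.     0.     1.   ]] 64.7437805362379 [-0.02701265  0.          0.          0.          0.        ]
```

View pics/cropA.png

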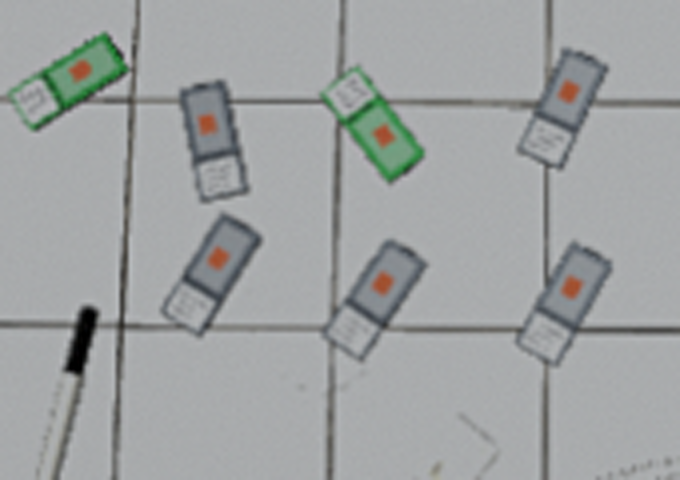

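Targets are the five grey mailers. They could be confused with the green pair at (178,189) and (253,200), and the crop settles it: the grey bodies are the ones to take, with labels at the end towards the robot. I'll move to a wrist viewpoint over the mailers, then over the board.

jog_arm:
  steps:
    - [-30,-30,-40,-4,-1]
    - [-60,-65,-80,-8,-1]
    - [-95,-100,-110,-12,-1]
    - [-130,-140,-130,-16,-1]
    - [-165,-175,-130,-20,-1]
    - [-200,-210,-130,-25,-1]
    - [-224,-239,-130,-25,-1]
    - [-224,-239,-130,-25,-1]

```text
time_s: 0.95
tcp_pos: [0.37, 0.2469, 0.3615]
tcp_rot: [0.024, 3.141, -0.001]
contact_force: [-0.2, 1.1, -0.1]
grip_width: 0.0856
grip_force: 0.0
```

```bash
python3 - <<'E'
from h import *; from station import arm
c=cam(arm,"wrist");save(c,"pics/w1")
s=arm.read_state();print(s["tcp_pos"],s["tcp_rot"],s["qpos"])
Rm=Ro.from_rotvec(s["tcp_rot"]).as_matrix();print(Rm.round(3)); d=np.array([.45,-.10,.36])-s["tcp_pos"];print("tool delta mm",(Rm.T@d*1000).round())
E
```

```text
[0.37036871 0.24632565 0.3615553 ] [ 2.54449817e-02  3.14086216e+00 -1.58619006e-03] [ 4.53408870e-01  1.15543188e-01  1.54684807e+00 -1.18854445e-03
  1.47908978e+00 -1.10107649e+00]
[[-1.     0.016  0.001]
 [ 0.016  1.    -0.001]
 [-0.001 -0.001 -1.   ]]
tool delta mm [ -85. -345.    2.]
```

View pics/w1.png

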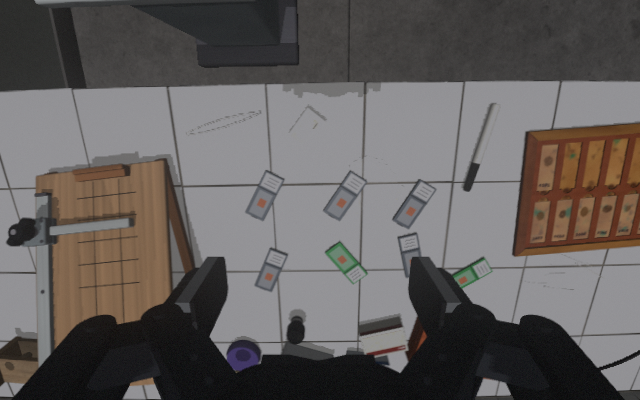

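This view shows the five grey mailers at (265,195), (345,195), (414,203), (271,270) and (410,253). The green ones are at (346,262) and (468,274). The board is on the left with the knob at (22,232). Next is a closer look at the board.

jog_arm:
  steps:
    - [-5,-45,0,0,-1]
    - [-10,-90,0,0,-1]
    - [-15,-135,0,0,-1]
    - [-20,-180,0,0,-1]
    - [-25,-225,0,0,-1]
    - [-30,-270,0,0,-1]
    - [-40,-315,0,0,-1]
    - [-40,-355,0,0,-1]

```text
time_s: 1.8
tcp_pos: [0.4051, -0.1075, 0.3612]
tcp_rot: [0.022, 3.141, -0.0]
contact_force: [1.2, 0.5, 0.4]
grip_width: 0.0851
grip_force: 0.0
```

jog_arm:
  steps:
    - [0,0,20,0,-1]
    - [0,0,40,0,-1]
    - [0,0,40,0,-1]
    - [0,0,40,0,-1]
    - [0,0,40,0,-1]
    - [0,0,40,0,-1]
    - [0,0,40,0,-1]
    - [0,0,40,0,-1]

```text
time_s: 2.6
tcp_pos: [0.4049, -0.1052, 0.3216]
tcp_rot: [0.021, 3.141, -0.0]
contact_force: [-0.2, -1.1, 0.2]
grip_width: 0.0856
grip_force: 0.0
```

```bash
python3 - <<'E'
from h import *; from station import arm
c=cam(arm,"wrist");save(c,"pics/w2")
s=arm.read_state();print(s["tcp_pos"],s["tcp_rot"],s["qpos"])
E
```

```text
[ 0.40484078 -0.10524904  0.32152812] [ 2.08913390e-02  3.14113236e+00 -2.93050939e-04] [-3.97295357e-01  1.03038581e-01  1.67197490e+00 -2.42205942e-05
  1.36614676e+00 -1.95478517e+00]
```

View pics/w2.png

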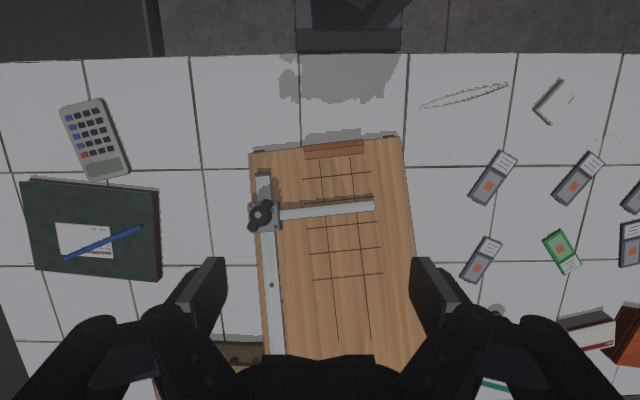

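```bash
cat > board.py <<'E'
from h import *
def refine(im,p,q,w=4,n=40):
    g=cv2.GaussianBlur(cv2.cvtColor(im,cv2.COLOR_BGR2GRAY),(0,0),.6).astype(np.float32)
    p,q=np.array(p,float),np.array(q,float); d=(q-p)/np.linalg.norm(q-p); nn=np.array([-d[1],d[0]])
    o=np.arange(-w,w+.01,.25); pts=[]
    for s in np.linspace(0.03,.97,n):
        c=p+s*(q-p); l=(c+o[:,None]*nn).astype(np.float32)
        v=cv2.remap(g,l[:,0].copy(),l[:,1].copy(),cv2.INTER_LINEAR).ravel()
        k=v.argmin()
        if np.median(v)-v[k]>12 and 0<k<len(o)-1: pts.append(c+o[k]*nn)
    pts=np.array(pts,np.float32)
    if len(pts)<6: return None
    f=cv2.fitLine(pts,cv2.DIST_HUBER,0,.01,.01).ravel()
    return f
def inter(a,b):
    A=np.array([[a[0],-b[0]],[a[1],-b[1]]]); s=np.linalg.solve(A,b[2:]-a[2:]); return a[2:]+s[0]*a[:2]
XS=[34,102,136,170]
def intersections(c,lanes,cross):
    L=[refine(c["im"],*l) for l in lanes]; C=[refine(c["im"],*l) if l else None for l in cross]
    out={}
    for j,y in enumerate((21,-21)):
        for i,x in enumerate(XS):
            if L[j] is not None and C[i] is not None: out[(x,y)]=inter(L[j],C[i])
    return out
E
cat > b1.py <<'E'
from board import *
w2=load("pics/w2");
I2=intersections(w2,[((356,220),(371,332)),((328,225),(338,340))],[((303,178),(369,172)),((308,228),(376,222)),((311,253),(379,248)),((314,280),(382,273))])
obj=np.array([[x/1e3,y/1e3,0] for x,y in I2]); img=np.array(list(I2.values()))
ok,rv,tv=cv2.solvePnP(obj,img,w2["K"],w2["d"])
pr=cv2.projectPoints(obj,rv,tv,w2["K"],w2["d"])[0].reshape(-1,2); print("resid",(pr-img).round(2).tolist())
Rb=w2["R"].T@cv2.Rodrigues(rv)[0]; p=w2["R"].T@(tv.ravel()-w2["t"]); print("PnP",p,Rb.round(3).tolist())
fp=lambda x,y,z=0:p+Rb@(np.array([x,y,z])/1e3)
views=[(w2,I2)]
for n in("w1","top0"):
    c=load("pics/"+n)
    q=lambda a,b:tuple(map(tuple,proj(c,[fp(*a),fp(*b)])))
    I=intersections(c,[q((85,21),(215,21)),q((85,-21),(215,-21))],[q((x,-46),(x,46)) for x in XS]); print(n,len(I))
    views.append((c,I))
P=[];Q=[]
for k in I2:
    v=[(c,I[k]) for c,I in views if k in I]
    if len(v)>1:
        x,r=tri(v); P.append([k[0]/1e3,k[1]/1e3,0]);Q.append(x);print(k,x.round(4),round(r*1e3,1))
P=np.array(P);Q=np.array(Q)
Rk,_=Ro.align_vectors(Q-Q.mean(0),P-P.mean(0)); o=Q.mean(0)-Rk.apply(P.mean(0))
M=Rk.as_matrix();print("foot",o.round(4),"slope",np.degrees(np.arcsin(M[2,0])),"yaw",np.degrees(np.arctan2(M[1,0],M[0,0])),"roll",np.degrees(np.arcsin(M[2,1])))
yaw=np.arctan2(M[1,0],M[0,0]); Rn=Ro.from_euler("ZY",[yaw,-np.radians(24)]).as_matrix(); o=Q.mean(0)-Rn@P.mean(0); print("foot nominal tilt",o.round(4))
np.savez("board.npz",o=o,R=Rn)
E
python3 b1.py
```

```text
resid [[-0.0, -0.04], [-0.0, -0.06], [-0.02, 0.01], [-0.05, -0.02], [0.03, 0.04], [0.02, -0.02], [0.02, 0.04], [0.01, 0.05]]
PnP [ 0.3966012  -0.08498077  0.03124222] [[0.907, -0.1, -0.408], [0.091, 0.995, -0.04], [0.41, -0.001, 0.912]]
w1 8
top0 8
(34, 21) [ 0.4251 -0.0615  0.0466] 0.6
(102, 21) [ 0.4868 -0.055   0.0739] 0.2
(136, 21) [ 0.5176 -0.0517  0.0877] 0.1
(170, 21) [ 0.5481 -0.0484  0.102 ] 0.4
(34, -21) [ 0.4293 -0.1027  0.0466] 0.1
(102, -21) [ 0.4906 -0.0964  0.0743] 0.4
(136, -21) [ 0.5216 -0.0933  0.0879] 0.2
(170, -21) [ 0.5526 -0.0903  0.1016] 0.2
foot [ 0.396  -0.0853  0.0326] slope 23.99715581448296 yaw 5.896598989881868 roll -0.10965773499448077
foot nominal tilt [ 0.396  -0.0853  0.0326]
```

```bash
cat > f.py <<'E'
from h import *
b=np.load("board.npz");O=b["o"];RB=b["R"];YAW=np.arctan2(RB[1,0],RB[0,0])
def W(x,y,z): return O+RB@(np.array([x,y,z])/1e3)
def F(X): return (np.array(X)-O)@RB*1e3
def deckpx(c,px,z): # pixel->foot mm at height z over deck
    n=RB[:,2]; return F(plane(c,px,O@n+z/1e3,n))
E
python3 - <<'E'
from f import *
c=load("pics/w2")
print(deckpx(c,[(372,202),(372,211),(290,211),(290,221)],15.5).round(1))
a=c["im"][180:250,230:390]; cv2.imwrite("pics/k1.png",cv2.resize(a,None,fx=5,fy=5,interpolation=cv2.INTER_CUBIC))
print(proj(c,[W(47+j,-100,50) for j in (0,10,20,30,40,50)]).round(1).tolist())
E
```

```text
[[ 77.5  42.   15.5]
 [ 89.1  40.5  15.5]
 [ 77.4 -64.9  15.5]
 [ 90.4 -66.2  15.5]]
[[255.1, 187.2], [255.8, 195.3], [256.5, 203.5], [257.2, 211.8], [257.9, 220.1], [258.6, 228.4]]
```

View pics/k1.png

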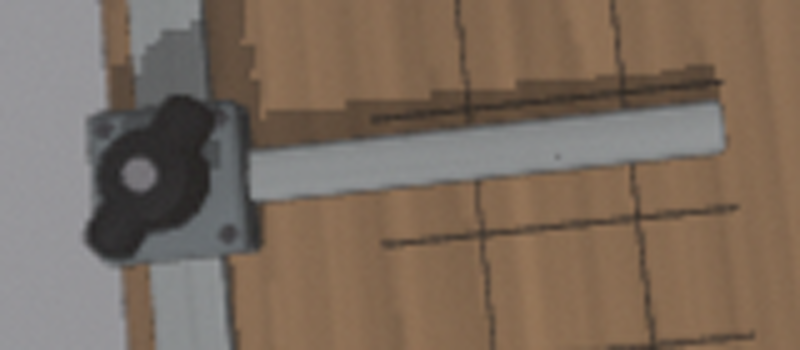

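```bash
python3 - <<'E'
from f import *; from station import arm
c=load("pics/w2")
f=deckpx(c,[(252.4,227),(267,203.6),(259.6,215.6)],50); print(f.round(1)); d=f[0]-f[1]; phi=np.degrees(np.arctan2(d[1],d[0])); print("phi",phi)
# second view: knob height check from w1 blob around (22,232)
w1=load("pics/w1"); print("w1 pred",proj(w1,[W(83,-100,50)]))
t=load("pics/top0"); print("top pred",proj(t,[W(83,-100,50),W(76,0,15.5)]))
for n,c2 in(("w1",w1),("top0",t),("w2",c)):
    u=proj(c2,[W(83,-100,50)])[0].astype(int); r=14 if n!="w2" else 18
    x0,y0=max(u[0]-r,0),u[1]-r; g=cv2.cvtColor(c2["im"][y0:u[1]+r,x0:u[0]+r],cv2.COLOR_BGR2GRAY)
    m=(g<45).astype(np.uint8);k,l,st,ce=cv2.connectedComponentsWithStats(m);i=1+st[1:,4].argmax();print(n,ce[i]+[x0,y0],st[i].tolist())
s=arm.read_state();Rm=Ro.from_rotvec(s["tcp_rot"]).as_matrix();G=W(83,-100,41);print("grip world",G,"tool yaw",np.degrees(np.arctan2(Rm[1,0],Rm[0,0])),"board yaw",np.degrees(YAW))
print("delta tool mm",(Rm.T@(G-s["tcp_pos"])*1e3).round(1))
E
```

```text
[[  94.5 -107.3   50. ]
 [  68.5  -87.3   50. ]
 [  81.9  -97.5   50. ]]
phi -37.583673064840404
w1 pred [[ 13.9981519  233.35219465]]
top pred [[430.53989441 237.24322747]
 [389.23544361 239.05460604]]
w1 [ 18.35942029 233.35942029] [7, 0, 20, 27, 345]
top0 [428.33636364 236.57272727] [7, 6, 13, 16, 110]
w2 [264.93922652 212.1878453 ] [15, 1, 19, 32, 181]
grip world [ 0.46514154 -0.17866394  0.10382894] tool yaw 179.23787696795378 board yaw 5.896598989881867
delta tool mm [-61.2 -72.6 217.7]
```

jog_arm:
  steps:
    - [-15,-18,40,8,0.2]
    - [-30,-36,80,16,0.2]
    - [-45,-54,120,24,0.2]
    - [-61,-72,150,31,0.2]
    - [-61,-72,165,31,0.2]
    - [-61,-72,165,31,0.2]
    - [-61,-72,165,31,0.2]
    - [-61,-72,165,31,0.2]

```text
time_s: 3.45
tcp_pos: [0.4651, -0.1781, 0.1575]
tcp_rot: [0.858, 3.02, -0.001]
contact_force: [-0.4, -0.6, -0.4]
grip_width: 0.0339
grip_force: 0.0
```

```bash
python3 - <<'E'
from f import *; from station import arm
c=cam(arm,"wrist");save(c,"pics/w3")
s=arm.read_state();Rm=Ro.from_rotvec(s["tcp_rot"]).as_matrix();print(s["tcp_pos"],s["grip_width"],np.degrees(np.arctan2(Rm[1,0],Rm[0,0])))
G=W(83,-99,41);print("delta tool mm",(Rm.T@(G-s["tcp_pos"])*1e3).round(1))
print(proj(c,[W(83,-99,50),s["tcp_pos"]+[0,0,-.06]]))
cv2.imwrite("pics/w3c.png",cv2.resize(c["im"][120:400,160:480],None,fx=2,fy=2))
E
```

```text
[ 0.46517771 -0.17807191  0.15751249] 0.034117800988461955 148.26820283131025
delta tool mm [ 0.4  0.3 53.7]
[[315.60220862 218.52024384]
 [318.57706467 215.24014346]]
```

View pics/w3c.png

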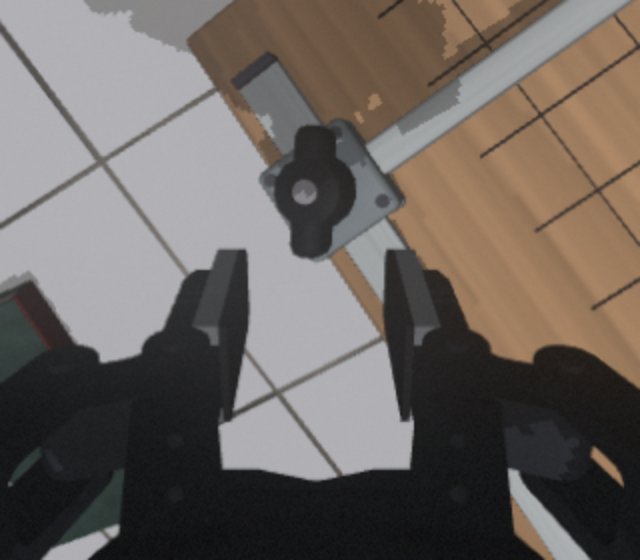

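The wing lies vertical in the crop at about (314,190), centred between the fingers. Descending and gripping.

jog_arm:
  steps:
    - [0,0,25,0,0.2]
    - [0,0,45,0,0.2]
    - [0,0,60,0,0.2]
    - [0,0,60,0,0.2]
    - [0,0,60,0,1]
    - [0,0,60,0,1]
    - [0,0,60,0,1]
    - [0,0,60,0,1]

```text
time_s: 4.3
tcp_pos: [0.4649, -0.179, 0.0977]
tcp_rot: [0.858, 3.02, -0.003]
contact_force: [-7.2, -8.6, 3.0]
grip_width: 0.0121
grip_force: 57.0
```

```bash
python3 - <<'E'
from station import arm
s=arm.read_state();print({k:s[k].round(3) if hasattr(s[k],'round') else s[k] for k in s})
E
```

```text
{'time_s': 4.3, 'qpos': array([-0.487,  0.505,  1.803, -0.002,  0.831, -1.502]), 'joint_velocities': array([ 0.001,  0.   , -0.   , -0.001, -0.001, -0.   ]), 'tau': array([  5.052, -72.338, -23.571,   2.572,  -0.552,   0.291]), 'tcp_pos': array([ 0.465, -0.179,  0.098]), 'tcp_rot': array([ 8.58e-01,  3.02e+00, -3.00e-03]), 'contact_force': array([-7.247, -8.643,  3.007]), 'wrist_torque': array([-1.193,  0.88 ,  0.305]), 'grip_force': 56.95619452977553, 'grip_width': 0.012103151542090464}
```

jog_arm:
  steps:
    - [0,0,0,-3,1]
    - [0,0,0,-6,1]
    - [0,0,0,-10,1]
    - [0,0,0,-14,1]
    - [0,0,0,-18,1]
    - [0,0,0,-22,1]
    - [0,0,0,-26,1]
    - [0,0,0,-30,1]

```text
time_s: 5.1
tcp_pos: [0.4649, -0.1778, 0.0979]
tcp_rot: [0.044, 3.14, -0.0]
contact_force: [-5.7, 5.7, 12.9]
grip_width: 0.0104
grip_force: 58.6
```

jog_arm:
  steps:
    - [0,0,0,-4,1]
    - [0,0,0,-8,1]
    - [0,0,0,-12,1]
    - [0,0,0,-16,1]
    - [0,0,0,-20,1]
    - [0,0,0,-24,1]
    - [0,0,0,-27,1]
    - [0,0,0,-30,1]

```text
time_s: 5.9
tcp_pos: [0.4646, -0.1768, 0.0972]
tcp_rot: [-0.768, 3.046, 0.002]
contact_force: [0.6, 15.1, -1.2]
grip_width: 0.0105
grip_force: 76.1
```

```bash
python3 - <<'E'
from station import arm
s=arm.read_state();print({k:s[k].round(3) if hasattr(s[k],'round') else s[k] for k in ("wrist_torque","contact_force","qpos","tcp_pos")})
E
```

```text
{'wrist_torque': array([ 1.648, -0.54 , -0.63 ]), 'contact_force': array([ 0.595, 15.077, -1.186]), 'qpos': array([-4.850e-01,  5.060e-01,  1.805e+00,  2.000e-03,  8.320e-01,
       -2.551e+00]), 'tcp_pos': array([ 0.465, -0.177,  0.097])}
```

jog_arm:
  steps:
    - [0,0,0,-3,1]
    - [0,0,0,-6,1]
    - [0,0,0,-9,1]
    - [0,0,0,-12,1]
    - [0,0,0,-12,1]
    - [0,0,0,-12,1]
    - [0,0,0,-12,1]
    - [0,0,0,-12,1]

```text
time_s: 6.7
tcp_pos: [0.4636, -0.1765, 0.0976]
tcp_rot: [1.08, -2.95, -0.004]
contact_force: [-8.4, 15.2, 15.7]
grip_width: 0.0104
grip_force: 88.1
```

```bash
python3 - <<'E'
from f import *; from station import arm
s=arm.read_state();print({k:s[k].round(3) if hasattr(s[k],'round') else s[k] for k in ("wrist_torque","contact_force","qpos","tcp_pos")})
Rm=Ro.from_rotvec(s["tcp_rot"]).as_matrix();print(np.degrees(np.arctan2(Rm[1,0],Rm[0,0])),"uphill 100mm in tool",(Rm.T@RB[:,0]*100).round(1), F(s["tcp_pos"]))
E
```

```text
{'wrist_torque': array([ 1.94 ,  1.076, -0.334]), 'contact_force': array([-8.36 , 15.223, 15.675]), 'qpos': array([-4.850e-01,  5.050e-01,  1.806e+00,  2.000e-03,  8.330e-01,
       -2.759e+00]), 'tcp_pos': array([ 0.464, -0.177,  0.098])}
-139.7827475819571 uphill 100mm in tool [-75.5 -51.4 -40.8] [ 79.27495655 -97.6950765   35.79773042]
```

jog_arm:
  steps:
    - [-4,-3,-2,0,1]
    - [-8,-5,-4,0,1]
    - [-12,-8,-6,0,1]
    - [-16,-11,-8,0,1]
    - [-20,-13,-11,0,1]
    - [-23,-16,-13,0,1]
    - [-27,-18,-15,0,1]
    - [-30,-21,-16,0,1]

```text
time_s: 7.5
tcp_pos: [0.4998, -0.173, 0.1135]
tcp_rot: [1.08, -2.949, -0.005]
contact_force: [-15.7, 16.6, 22.9]
grip_width: 0.0104
grip_force: 89.4
```

```bash
python3 - <<'E'
from f import *; from station import arm
s=arm.read_state();print({k:s[k].round(3) if hasattr(s[k],'round') else s[k] for k in ("wrist_torque","contact_force","qpos","tcp_pos")})
print(F(s["tcp_pos"]),"along/y/n force",(s["contact_force"]@RB).round(1))
E
```

```text
{'wrist_torque': array([ 2.385,  2.337, -0.328]), 'contact_force': array([-15.747,  16.615,  22.947]), 'qpos': array([-4.470e-01,  5.140e-01,  1.711e+00,  1.000e-03,  9.200e-01,
       -2.721e+00]), 'tcp_pos': array([ 0.5  , -0.173,  0.114])}
[118.9999049  -97.91576015  35.60098386] along/y/n force [-3.4 18.1 26.6]
```

jog_arm:
  steps:
    - [-8,-5,-4,0,1]
    - [-16,-10,-9,0,1]
    - [-24,-16,-13,0,1]
    - [-32,-21,-18,0,1]
    - [-40,-27,-22,0,1]
    - [-48,-32,-27,0,1]
    - [-56,-38,-31,0,1]
    - [-63,-43,-35,0,1]

```text
time_s: 8.3
tcp_pos: [0.5765, -0.1651, 0.1484]
tcp_rot: [1.08, -2.949, -0.004]
contact_force: [-4.5, 14.8, -1.2]
grip_width: 0.0106
grip_force: 85.6
```

jog_arm:
  steps:
    - [-8,-5,-4,0,1]
    - [-16,-10,-9,0,1]
    - [-24,-16,-13,0,1]
    - [-32,-21,-18,0,1]
    - [-40,-27,-22,0,1]
    - [-47,-32,-26,0,1]
    - [-54,-37,-29,0,1]
    - [-61,-42,-33,0,1]

```text
time_s: 9.1
tcp_pos: [0.6502, -0.1577, 0.1814]
tcp_rot: [1.081, -2.949, -0.004]
contact_force: [-3.5, 13.0, -1.9]
grip_width: 0.0104
grip_force: 85.5
```

```bash
python3 - <<'E'
from f import *; from station import arm
s=arm.read_state();print({k:s[k].round(3) if hasattr(s[k],'round') else s[k] for k in ("wrist_torque","contact_force","qpos","tcp_pos")})
print(F(s["tcp_pos"]),"along/y/n force",(s["contact_force"]@RB).round(1))
E
```

```text
{'wrist_torque': array([ 1.705,  0.418, -0.348]), 'contact_force': array([-3.462, 13.028, -1.942]), 'qpos': array([-3.280e-01,  6.030e-01,  1.284e+00,  2.000e-03,  1.257e+00,
       -2.602e+00]), 'tcp_pos': array([ 0.65 , -0.158,  0.181])}
[284.70127286 -98.13330232  36.15999452] along/y/n force [-2.7 13.3 -0.9]
```

jog_arm:
  steps:
    - [-1.5,-1,-0.8,0,1]
    - [-3,-2,-1.6,0,1]
    - [-3,-2,-1.6,0,1]
    - [-3,-2,-1.6,0,1]
    - [-3,-2,-1.6,0,1]
    - [-3,-2,-1.6,0,1]
    - [-3,-2,-1.6,0,1]
    - [-3,-2,-1.6,0,1]

```text
time_s: 9.9
tcp_pos: [0.654, -0.1573, 0.1831]
tcp_rot: [-1.081, 2.949, 0.003]
contact_force: [-3.1, 13.1, 0.2]
grip_width: 0.0104
grip_force: 85.8
```

jog_arm:
  steps:
    - [0,0,0,0,0.2]
    - [0,0,0,0,0.2]
    - [0,0,0,0,0.2]
    - [0,0,0,0,0.2]
    - [0,0,-25,0,0.2]
    - [0,0,-50,0,0.2]
    - [0,0,-80,0,0.2]
    - [0,0,-100,0,0.2]

```text
time_s: 10.7
tcp_pos: [0.6548, -0.1594, 0.2843]
tcp_rot: [-1.08, 2.949, -0.002]
contact_force: [0.1, -0.0, -0.2]
grip_width: 0.034
grip_force: 0.0
```

```bash
python3 - <<'E'
from f import *; from station import arm
s=arm.read_state()
t=load("pics/top0");c=cam(arm,"top");save(c,"pics/top1");print(proj(c,[W(283,0,15.5),W(290,-100,50)]).round(1))
w=cam(arm,"wrist");save(w,"pics/w4");print(proj(w,[W(283,0,15.5),W(290,-100,50),W(283,45,15.5)]).round(1))
a=cv2.resize(c["im"][120:280,330:450],None,fx=3,fy=3,interpolation=cv2.INTER_CUBIC)
cv2.imwrite("pics/v4.png",np.hstack([a,cv2.resize(w["im"],(360*640//400//1*1,360))[:480,:] if 0 else cv2.copyMakeBorder(cv2.resize(w["im"],(430,269)),0,480-269,0,0,0)]))
print(s["tcp_pos"])
E
```

```text
[[386.5 161.9]
 [430.  157.8]]
[[407.1 249.6]
 [325.3 197. ]
 [442.9 273.2]]
[ 0.65479513 -0.15942799  0.28426769]
```

View pics/v4.png

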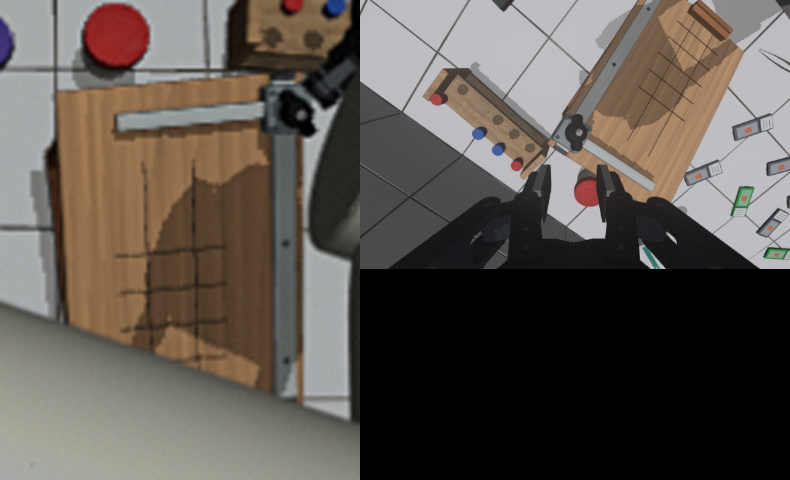

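The keeper bar is at the top: its edge sits at crop (170,125), matching the predicted position for joint 0.243. The wing followed the turn. Next I go back over the mailers.

jog_arm:
  steps:
    - [-2,30,-20,4,0.1]
    - [-4,70,-40,8,0.1]
    - [-6,110,-50,12,0.1]
    - [-8,150,-50,16,0.1]
    - [-10,195,-50,20,0.1]
    - [-12,240,-50,24,0.1]
    - [-14,285,-50,28,0.1]
    - [-16,330,-50,32,0.1]

```text
time_s: 11.6
tcp_pos: [0.452, 0.1041, 0.3314]
tcp_rot: [0.22, -3.133, -0.0]
contact_force: [0.2, 0.7, 0.3]
grip_width: 0.0384
grip_force: 0.0
```

```bash
cat > go.py <<'E'
import sys; from f import *; from station import arm
def st():
    s=arm.read_state();Rm=Ro.from_rotvec(s["tcp_rot"]).as_matrix();return s,Rm,np.degrees(np.arctan2(Rm[1,0],Rm[0,0]))
def go(X,yaw=None):
    s,Rm,y=st(); d=Rm.T@(np.array(X)-s["tcp_pos"])*1e3
    print("delta",d.round(1),"turn",None if yaw is None else round((y-yaw+180)%360-180,1),"| tcp",s["tcp_pos"].round(4),"yaw",round(y,1),"q6",round(s["qpos"][5],2),"t",s["time_s"])
E
python3 - <<'E'
from go import *; go([.36,.23,.33],180)
E
```

```text
delta [ 73.5 137.5   1.4] turn 8.0 | tcp [0.452  0.1041 0.3314] yaw -172.0 q6 -1.61 t 11.6
```

jog_arm:
  steps:
    - [12,30,0,2,0.1]
    - [25,60,0,4,0.1]
    - [38,85,0,6,0.1]
    - [50,110,0,8,0.1]
    - [74,137,0,8,0.1]
    - [74,137,0,8,0.1]
    - [74,137,0,8,0.1]
    - [74,137,0,8,0.1]

```text
time_s: 12.4
tcp_pos: [0.361, 0.2277, 0.3317]
tcp_rot: [-0.006, 3.142, -0.0]
contact_force: [0.1, -0.3, -0.1]
grip_width: 0.0384
grip_force: 0.0
```

```bash
cat > det.py <<'E'
from f import *
def mailers(c,z=.006,dbg=None):
    im=c["im"]; hsv=cv2.cvtColor(im,cv2.COLOR_BGR2HSV); g=cv2.cvtColor(im,cv2.COLOR_BGR2GRAY)
    bg=cv2.medianBlur(g,71)
    org=cv2.inRange(hsv,(0,110,90),(14,255,255))|cv2.inRange(hsv,(172,110,90),(180,255,255))
    dark=((g.astype(int)<bg.astype(int)*0.86)|(hsv[...,1]>70)).astype(np.uint8)
    dark=cv2.morphologyEx(dark,cv2.MORPH_CLOSE,np.ones((3,3)))
    n,l,stt,ce=cv2.connectedComponentsWithStats(org); out=[]
    for i in range(1,n):
        if not 15<stt[i,4]<900: continue
        u=ce[i]; X=plane(c,[u],z)[0]
        if not(.3<X[0]<.72 and .03<X[1]<.6): continue
        # outline points: cast rays outwards on the plane, first strong edge from outside
        m=dark.copy(); cnts,_=cv2.findContours(m,cv2.RETR_EXTERNAL,cv2.CHAIN_APPROX_NONE)
        for k in cnts:
            if cv2.pointPolygonTest(k,(float(u[0]),float(u[1])),False)>=0:
                fill=np.zeros_like(m);cv2.drawContours(fill,[k],-1,1,-1)
                fill=cv2.morphologyEx(fill,cv2.MORPH_OPEN,np.ones((7,7)))
                kk,_=cv2.findContours(fill,cv2.RETR_EXTERNAL,cv2.CHAIN_APPROX_NONE)
                if not kk: break
                k=max(kk,key=cv2.contourArea)
                P=plane(c,k.reshape(-1,2).astype(float),z)[:,:2]*1e3
                (cx,cy),(w,h),a=cv2.minAreaRect(P.astype(np.float32))
                if w<h: w,h,a=h,w,a+90
                d=np.array([np.cos(np.radians(a)),np.sin(np.radians(a))])
                ob=X[:2]*1e3-[cx,cy]
                if ob@d<0: d=-d
                green=np.median(hsv[...,0][(fill>0)&(hsv[...,1]>60)])if ((fill>0)&(hsv[...,1]>60)).sum()>30 else 0
                gr=((hsv[...,0]>40)&(hsv[...,0]<85)&(hsv[...,1]>80)&(fill>0)).sum()>0.2*fill.sum()
                out.append(dict(c=np.array([cx,cy])/1e3,yaw=np.degrees(np.arctan2(d[1],d[0])),size=(round(w),round(h)),green=bool(gr),px=u.round(),off=ob@d,spot=X[:2])); break
    return out
E
python3 - <<'E'
from go import *; from det import *
c=cam(arm,"wrist");save(c,"pics/w5"); st()
for m in mailers(c): print(m["px"],m["c"].round(4),round(m["yaw"],1),m["size"],m["green"],round(m["off"],1),m["spot"].round(4))
print("w1")
for m in mailers(load("pics/w1")): print(m["px"],m["c"].round(4),round(m["yaw"],1),m["size"],m["green"],round(m["off"],1),m["spot"].round(4))
s,R,y=st();print(s["tcp_pos"],y)
E
```

```text
[270. 213.] [0.5986 0.2314] -89.8 (1116, 525) False 79.5 [0.456  0.1515]
[354. 214.] [0.5986 0.2314] 90.2 (1116, 525) False 53.3 [0.4584 0.2843]
[426. 224.] [0.5986 0.2314] 90.2 (1116, 525) False 169.9 [0.4749 0.401 ]
[352. 273.] [0.5986 0.2314] 90.2 (1116, 525) False 54.2 [0.5637 0.2855]
[427. 277.] [0.5986 0.2314] 90.2 (1116, 525) False 181.5 [0.5713 0.4128]
[478. 296.] [0.5986 0.2314] 90.2 (1116, 525) False 275.4 [0.6101 0.5069]
w1
[530. 151.] [0.6162 0.2328] 89.1 (1343, 588) False 348.5 [0.3758 0.5851]
[261. 203.] [0.6162 0.2328] -90.9 (1343, 588) False 85.2 [0.4564 0.1501]
[341. 203.] [0.6162 0.2328] 89.1 (1343, 588) False 48.3 [0.4585 0.2835]
[410. 211.] [0.6162 0.2328] 89.1 (1343, 588) False 164.9 [0.4753 0.3999]
[342. 259.] [0.6162 0.2328] 89.1 (1343, 588) False 51.3 [0.564 0.285]
[268. 276.] [0.6162 0.2328] -90.9 (1343, 588) False 80.0 [0.5971 0.1531]
[462. 280.] [0.6162 0.2328] 89.1 (1343, 588) False 272.6 [0.6104 0.5056]
[0.36119339 0.22762783 0.33171346] -179.81843891702002
```

```bash
cat > det.py <<'E'
from f import *
def mailers(c,z=.006,ok=lambda F:True,pts=None):
    im=c["im"]; hsv=cv2.cvtColor(im,cv2.COLOR_BGR2HSV); g=cv2.cvtColor(im,cv2.COLOR_BGR2GRAY)
    org=cv2.inRange(hsv,(0,110,70),(14,255,255))|cv2.inRange(hsv,(172,110,70),(180,255,255))
    n,l,stt,ce=cv2.connectedComponentsWithStats(org); out=[]
    for i in range(1,n):
        if not 12<stt[i,4]<1500: continue
        u=ce[i]; X=plane(c,[u],z)[0]
        if not(.38<X[0]<.68 and .05<X[1]<.56): continue
        px=np.linalg.norm(proj(c,[X,X+[0,.01,0]])[0]-proj(c,[X,X+[0,.01,0]])[1])/10 # px per mm
        yy,xx=np.mgrid[:400,:640]; roi=(np.hypot(xx-u[0],yy-u[1])<62*px)
        bgv=np.percentile(g[roi],80)
        dark=((g<bgv*.85)|(hsv[...,1]>90))&roi
        body=cv2.morphologyEx(dark.astype(np.uint8),cv2.MORPH_OPEN,cv2.getStructuringElement(cv2.MORPH_ELLIPSE,(int(9*px)|1,)*2))
        k2,lab=cv2.connectedComponents(body); li=lab[int(u[1]),int(u[0])]
        if li==0: continue
        m=(lab==li).astype(np.uint8); k=max(cv2.findContours(m,cv2.RETR_EXTERNAL,cv2.CHAIN_APPROX_NONE)[0],key=cv2.contourArea)
        P=plane(c,k.reshape(-1,2).astype(float),z)[:,:2]*1e3
        (cx,cy),(w,h),a=cv2.minAreaRect(P.astype(np.float32))
        if w<h: w,h,a=h,w,a+90
        d=np.array([np.cos(np.radians(a)),np.sin(np.radians(a))]); nn=np.array([-d[1],d[0]]); C=np.array([cx,cy])
        def band(sg):
            q=np.array([[*(C+sg*s*d+v*nn)/1e3,z] for s in np.arange(w/2+3,w/2+28,1) for v in np.arange(-17,18,1)]); p=proj(c,q).round().astype(int)
            p=p[(p[:,0]>=0)&(p[:,0]<640)&(p[:,1]>=0)&(p[:,1]<400)]; return dark[p[:,1],p[:,0]].mean() if len(p) else 0
        if band(1)>band(-1): d=-d
        gr=((hsv[...,0]>40)&(hsv[...,0]<85)&(hsv[...,1]>80)&(m>0)).sum()>0.3*m.sum()
        out.append(dict(c=(C+d*(w/2-41))/1e3 if 0 else (C-d*13)/1e3,yaw=np.degrees(np.arctan2(d[1],d[0])),size=(round(w),round(h)),green=bool(gr),px=u.round(),off=(X[:2]*1e3-C)@d,b=(round(band(1),2),round(band(-1),2))))
    return out
def show(c,**k):
    for m in mailers(c,**k): print(m["px"],m["c"].round(4),round(m["yaw"],1),m["size"],"GREEN" if m["green"] else "",round(m["off"],1),m["b"])
E
python3 - <<'E'
from det import *
for n in("w5","w1","w2"): print(n); show(load("pics/"+n))
E
```

```text
w5
[270. 213.] [0.4442 0.1561] -25.3 (59, 38)  -0.4 (np.float64(0.01), np.float64(0.36))
[354. 214.] [0.4463 0.2887] -34.0 (59, 38)  -0.5 (np.float64(0.0), np.float64(0.38))
[426. 224.] [0.4635 0.4044] -30.6 (57, 38)  -1.5 (np.float64(0.1), np.float64(0.39))
[352. 273.] [0.5554 0.305 ] 31.1 (111, 81)  -15.9 (np.float64(0.0), np.float64(0.0))
[427. 277.] [0.5849 0.4148] -164.0 (56, 37)  0.6 (np.float64(0.34), np.float64(0.5))
[478. 296.] [0.614  0.4954] 6.7 (119, 98)  -15.5 (np.float64(0.0), np.float64(0.0))
w1
[261. 203.] [0.4462 0.1558] -29.4 (56, 37)  -1.3 (np.float64(0.0), np.float64(0.3))
[341. 203.] [0.4463 0.2882] -31.9 (60, 37)  -0.2 (np.float64(0.0), np.float64(0.31))
[410. 211.] [0.4638 0.4037] -30.3 (57, 37)  -1.2 (np.float64(0.1), np.float64(0.37))
[342. 259.] [0.5725 0.2946] -136.5 (66, 42) GREEN -0.2 (np.float64(0.0), np.float64(0.24))
[268. 276.] [0.5862 0.158 ] -25.5 (57, 39)  -1.0 (np.float64(0.0), np.float64(0.32))
[462. 280.] [0.6142 0.4931] 5.4 (117, 97)  -15.7 (np.float64(0.0), np.float64(0.0))
w2
[488. 186.] [0.4326 0.1609] -25.9 (84, 41)  11.7 (np.float64(0.0), np.float64(0.0))
[573. 186.] [0.4377 0.2948] -38.6 (83, 45)  8.9 (np.float64(0.0), np.float64(0.01))
[559. 248.] [0.5707 0.2926] -140.5 (64, 38) GREEN -4.3 (np.float64(0.0), np.float64(0.28))
[632. 251.] [0.5461 0.4009] 16.3 (89, 36)  15.1 (np.float64(0.0), np.float64(0.0))
[477. 268.] [0.5966 0.1517] 154.1 (82, 42)  -11.8 (np.float64(0.04), np.float64(0.54))
```

```bash
python3 - <<'E'
from go import *; from det import *
a,b=load("pics/w1"),load("pics/w2")
A={tuple(m["px"]):m for m in mailers(a)}
def spot(c,u):
    hsv=cv2.cvtColor(c["im"],cv2.COLOR_BGR2HSV);o=cv2.inRange(hsv,(0,110,70),(14,255,255));n,l,s,ce=cv2.connectedComponentsWithStats(o);return ce[1:][np.linalg.norm(ce[1:]-u,axis=1).argmin()]
for u,v in (((261,203),(488,186)),((341,203),(573,186)),((268,276),(477,268))):
    x,r=tri([(a,spot(a,u)),(b,spot(b,v))]);print("spot",x.round(4),round(r*1e3,1))
go([.445,.156,.12],153)
E
```

```text
spot [0.4553 0.1506 0.009 ] 0.2
spot [0.4576 0.2833 0.0087] 0.0
spot [0.5954 0.1536 0.0087] 0.1
delta [-83.6 -71.8 211.7] turn 27.2 | tcp [0.3612 0.2276 0.3317] yaw -179.8 q6 -1.15 t 12.45
```

jog_arm:
  steps:
    - [-15,-12,35,5,0.0]
    - [-30,-24,75,10,0.0]
    - [-45,-36,115,15,0.0]
    - [-60,-50,155,20,0.0]
    - [-75,-65,190,25,0.0]
    - [-84,-72,212,27,0.0]
    - [-84,-72,212,27,0.0]
    - [-84,-72,212,27,0.0]

```text
time_s: 13.25
tcp_pos: [0.445, 0.156, 0.12]
tcp_rot: [-0.728, -3.055, 0.001]
contact_force: [-1.0, -0.6, 0.8]
grip_width: 0.0425
grip_force: 0.0
```

```bash
python3 - <<'E'
from go import *; from det import *
c=cam(arm,"wrist");save(c,"pics/w6"); show(c); s,R,y=st(); print(s["tcp_pos"],y,s["grip_width"])
cv2.imwrite("pics/w6c.png",c["im"])
E
```

```text
[612.  91.] [0.462  0.4045] -30.2 (60, 39)  -0.7 (np.float64(0.14), np.float64(0.38))
[467. 138.] [0.446  0.2887] -32.5 (59, 37)  -0.7 (np.float64(0.0), np.float64(0.34))
[319. 206.] [0.4453 0.1564] -29.6 (57, 35)  -1.3 (np.float64(0.0), np.float64(0.9))
[506. 243.] [0.5701 0.2936] -141.6 (62, 36) GREEN -3.7 (np.float64(0.0), np.float64(0.32))
[0.44514185 0.15640477 0.120618  ] 153.25402315034913 0.04270577805618176
```

View pics/w6c.png

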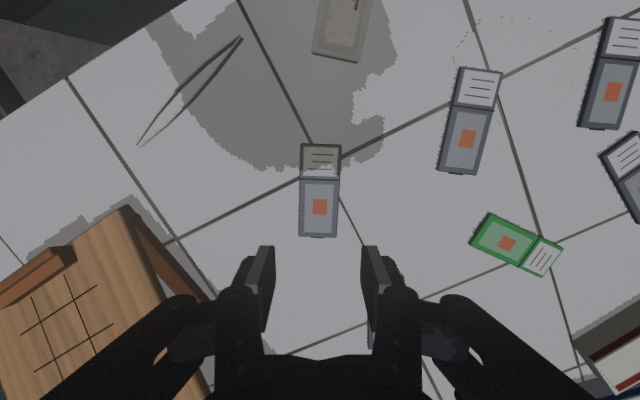

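The target mailer is at (320,190), grey, with its label towards the robot. The green one at (515,243) is left alone. Descending.

jog_arm:
  steps:
    - [0,0,30,3,0.0]
    - [0,0,60,3,0.0]
    - [0,0,85,3,0.0]
    - [0,0,105,3,0.0]
    - [0,0,115,3,0.0]
    - [0,0,118,3,0.0]
    - [0,0,118,3,0.0]
    - [0,0,118,3,0.0]

```text
time_s: 14.1
tcp_pos: [0.4455, 0.1567, 0.0029]
tcp_rot: [0.806, 3.035, 0.001]
contact_force: [1.0, 0.4, 0.2]
grip_width: 0.0428
grip_force: 0.0
```

jog_arm:
  steps:
    - [0,0,0.5,0,0.0]
    - [0,0,1,0,0.0]
    - [0,0,1.5,0,0.0]
    - [0,0,2,0,0.0]
    - [0,0,2,0,0.0]
    - [0,0,2,0,0.0]
    - [0,0,2,0,0.0]
    - [0,0,2,0,0.0]

```text
time_s: 14.9
tcp_pos: [0.4449, 0.1564, -0.0001]
tcp_rot: [-0.807, -3.036, 0.0]
contact_force: [0.2, 0.7, -1.1]
grip_width: 0.0425
grip_force: 0.0
```

jog_arm:
  steps:
    - [0,0,0.5,0,1]
    - [0,0,0.5,0,1]
    - [0,0,0.5,0,1]
    - [0,0,0.5,0,1]
    - [0,0,0.5,0,1]
    - [0,0,-10,0,1]
    - [0,0,-30,0,1]
    - [0,0,-60,0,1]

```text
time_s: 15.7
tcp_pos: [0.4441, 0.1563, 0.0601]
tcp_rot: [-0.807, -3.034, 0.002]
contact_force: [-0.0, 1.2, 0.1]
grip_width: 0.0317
grip_force: 60.2
```

jog_arm:
  steps:
    - [0,0,-30,0,1]
    - [0,0,-60,0,1]
    - [0,0,-90,0,1]
    - [0,0,-110,0,1]
    - [0,0,-110,0,1]
    - [0,0,-110,0,1]
    - [0,0,-110,0,1]
    - [0,0,-110,0,1]

```text
time_s: 16.5
tcp_pos: [0.4444, 0.1563, 0.1691]
tcp_rot: [-0.807, -3.035, 0.001]
contact_force: [1.2, -0.3, -1.3]
grip_width: 0.0318
grip_force: 60.3
```

```bash
python3 - <<'E'
from go import *; from det import *
c=cam(arm,"wrist");save(c,"pics/w7"); s,R,y=st(); print(s["tcp_pos"],y,s["grip_width"])
cv2.imwrite("pics/w7c.png",c["im"][150:350,180:460])
go([*W(42+0,0,7)[:2],.17],180+np.degrees(YAW)); print(W(42,0,7))
E
```

```text
[0.44446976 0.15633937 0.1691179 ] 150.2276525696955 0.03190105482632515
delta [-106.8 -213.1   -0.8] turn -35.7 | tcp [0.4445 0.1563 0.1691] yaw 150.2 q6 -0.84 t 16.55
[ 0.43136688 -0.08162026  0.0560922 ]
```

View pics/w7c.png

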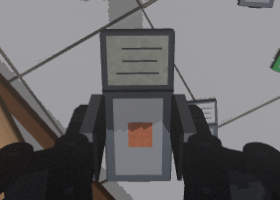

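```bash
cat > hold.py <<'E'
from go import *
def hold(c,near,far):  # px columns/rows of near and far mailer ends -> tool coords of ends
    s,R,y=st(); P=plane(c,[near,far],s["tcp_pos"][2]+.006); T=(P-s["tcp_pos"])@R*1e3; return T
E
python3 - <<'E'
from hold import *
c=load("pics/w7"); T=hold(c,(318,180),(318,332)); print(T.round(1))
T=hold(c,(280,270),(355,270)); print(T.round(1))
E
```

```text
[[ 41.7  -0.6  -5.9]
 [-41.2  -0.6  -6. ]]
[[ -3.9 -19.4  -6. ]
 [ -4.   17.6  -6. ]]
```

jog_arm:
  steps:
    - [-20,-40,0,-5,1]
    - [-40,-80,0,-10,1]
    - [-60,-120,0,-15,1]
    - [-80,-160,0,-20,1]
    - [-95,-190,0,-26,1]
    - [-107,-213,0,-32,1]
    - [-107,-213,0,-36,1]
    - [-107,-213,0,-36,1]

```text
time_s: 17.35
tcp_pos: [0.4318, -0.0822, 0.1694]
tcp_rot: [0.17, -3.136, -0.001]
contact_force: [0.4, 0.9, -1.0]
grip_width: 0.0317
grip_force: 60.2
```

```bash
python3 - <<'E'
from hold import *
go(W(42,0,7),180+np.degrees(YAW))
E
```

```text
delta [  0.2   0.5 113.3] turn 0.3 | tcp [ 0.4318 -0.0822  0.1694] yaw -173.8 q6 -2.0 t 17.35
```

jog_arm:
  steps:
    - [0,0,30,0,1]
    - [0,0,60,0,1]
    - [0,0,80,0,1]
    - [0,0,88,0,1]
    - [0,0,92,0,1]
    - [0,0,96,0,1]
    - [0,0,99,0,1]
    - [0,0,101,0,1]

```text
time_s: 18.15
tcp_pos: [0.4324, -0.0816, 0.0692]
tcp_rot: [-0.17, 3.136, -0.001]
contact_force: [-0.0, 1.0, -0.4]
grip_width: 0.0317
grip_force: 60.3
```

jog_arm:
  steps:
    - [0,0,1.5,0,1]
    - [0,0,3,0,1]
    - [0,0,4.5,0,1]
    - [0,0,6,0,1]
    - [0,0,7,0,1]
    - [0,0,8,0,1]
    - [0,0,8,0,1]
    - [0,0,8,0,1]

```text
time_s: 18.95
tcp_pos: [0.4322, -0.0816, 0.0611]
tcp_rot: [-0.171, 3.136, -0.0]
contact_force: [-2.3, 0.7, 9.8]
grip_width: 0.032
grip_force: 61.3
```

jog_arm:
  steps:
    - [0,0,1,0,1]
    - [0,0,2,0,1]
    - [0,0,3,0,1]
    - [0,0,4,0,1]
    - [0,0,4.5,0,1]
    - [0,0,4.5,0,1]
    - [0,0,4.5,0,1]
    - [0,0,4.5,0,1]

```text
time_s: 19.75
tcp_pos: [0.4313, -0.0814, 0.0565]
tcp_rot: [0.171, -3.136, -0.0]
contact_force: [-6.6, -0.1, 10.7]
grip_width: 0.0316
grip_force: 63.0
```

```bash
python3 - <<'E'
from hold import *
s,R,y=st();print(s["contact_force"],s["wrist_torque"])
c=cam(arm,"wrist");save(c,"pics/w8"); P=[W(x,y,z) for x,y,z in ((1.5,0,20),(0,0,19),(82,0,6))];print(proj(c,P).round(1).tolist())
cv2.imwrite("pics/w8c.png",cv2.resize(c["im"][120:380,180:460],None,fx=2,fy=2))
E
```

```text
[-6.60502398 -0.11985853 10.68585616] [-0.03824038  0.55139321  0.0910953 ]
[[320.3, 174.6], [320.3, 171.9], [319.4, 338.4]]
```

View pics/w8c.png

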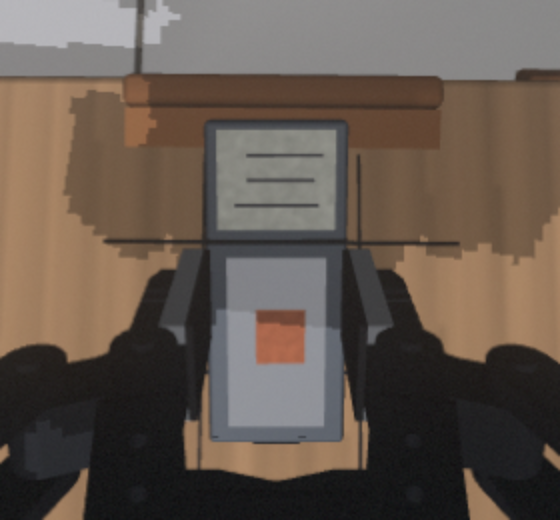

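jog_arm:
  steps:
    - [0,0,0,0,0.1]
    - [0,0,0,0,0.1]
    - [0,0,0,0,0.1]
    - [0,0,-4,0,0.0]
    - [0,0,-15,0,0.0]
    - [0,0,-30,0,0.0]
    - [0,0,-40,0,0.0]
    - [0,0,-40,0,0.0]

```text
time_s: 20.6
tcp_pos: [0.4327, -0.0818, 0.0975]
tcp_rot: [-0.171, 3.135, -0.001]
contact_force: [0.1, 0.4, 0.0]
grip_width: 0.0427
grip_force: 0.0
```

```bash
cat > lay.py <<'E'
from hold import *
# label quad of the newest mailer: white label, foot coords on the mailer's top plane (tilt 10deg to the deck)
def label(c,x0):
    im=c["im"];h=0;ph=np.radians(-10) # mailer frame in foot frame, lower edge at x0 at height 14
    Rm=RB@Ro.from_euler("Y",np.radians(10)).as_matrix(); o=W(x0+40.5,0,7)
    n=Rm[:,2]; lv=(o+n*.006)@n
    p0=proj(c,[o+Rm@np.array([-.027,0,.006])])[0]
    p=[proj(c,[o+Rm@np.array(q)])[0] for q in ((-.045,-.021,.006),(-.045,.021,.006),(.0,.021,.006),(.0,-.021,.006))]
    m=np.zeros(im.shape[:2],np.uint8);cv2.fillPoly(m,[np.array(p).round().astype(np.int32)],1)
    hsv=cv2.cvtColor(im,cv2.COLOR_BGR2HSV); v=hsv[...,2]; thr=np.percentile(v[m>0],85)
    w=((v>thr*.72)&(hsv[...,1]<60)&(m>0)).astype(np.uint8); w=cv2.morphologyEx(w,cv2.MORPH_CLOSE,np.ones((9,9)))
    w=cv2.morphologyEx(w,cv2.MORPH_OPEN,np.ones((5,5)))
    k=max(cv2.findContours(w,cv2.RETR_EXTERNAL,cv2.CHAIN_APPROX_NONE)[0],key=cv2.contourArea).reshape(-1,2).astype(float)
    X=(plane(c,k,lv,n)-o)@Rm*1e3
    (cx,cy),(a,b),ang=cv2.minAreaRect(X[:,:2].astype(np.float32)); 
    if a>b: a,b,ang=b,a,ang+90
    ang=(ang+90)%180-90
    print("label size",round(a,1),round(b,1),"-> lower edge x err %.1f  y err %.1f  ang %.1f"%(cx+27,cy,ang))
E
python3 - <<'E'
from lay import *
c=cam(arm,"wrist");save(c,"pics/w9"); label(c,1); s,R,y=st();print(s["tcp_pos"],s["grip_width"])
cv2.imwrite("pics/w9c.png",cv2.resize(c["im"][120:380,180:460],None,fx=2,fy=2))
print(((np.array(proj(c,[W(1,-17,14),W(1,17,14),W(0,0,19)]))-[180,120])*2).round())
E
```

```text
label size 23.7 27.4 -> lower edge x err 1.0  y err -1.2  ang 0.3
[ 0.43244184 -0.08169107  0.09682403] 0.042816972016440455
[[227.  76.]
 [336.  77.]
 [281.  69.]]
```

View pics/w9c.png

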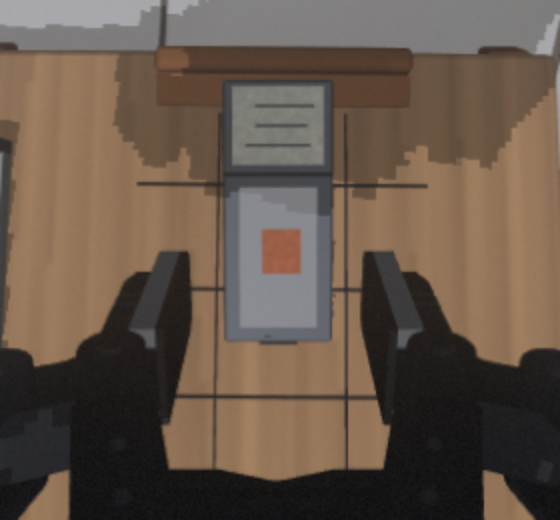

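The first mailer lies flat in the lane at the lip, with its label in crop at (278,128). It measures about 2 mm above the lip and −1 mm across. Next is mailer 2.

```bash
python3 - <<'E'
from go import *
go([.446,.2885,.12],180-32.5)
E
```

```text
delta [-53.7 366.5 -23.3] turn 38.7 | tcp [ 0.4324 -0.0817  0.0968] yaw -173.8 q6 -2.0 t 20.65
```

jog_arm:
  steps:
    - [0,0,-40,0,0.0]
    - [-5,40,-60,5,0.0]
    - [-10,85,-60,10,0.0]
    - [-18,130,-60,15,0.0]
    - [-26,175,-60,20,0.0]
    - [-32,220,-60,25,0.0]
    - [-40,265,-60,32,0.0]
    - [-46,310,-60,39,0.0]

```text
time_s: 21.45
tcp_pos: [0.4438, 0.2325, 0.1557]
tcp_rot: [-0.889, -3.013, 0.001]
contact_force: [1.8, -0.9, -0.1]
grip_width: 0.0428
grip_force: 0.0
```

```bash
python3 - <<'E'
from go import *
go([.446,.2885,.12],180-32.5)
E
```

```text
delta [28.6 48.2 35.7] turn -0.4 | tcp [0.4438 0.2325 0.1557] yaw 147.1 q6 -0.63 t 21.45
```

jog_arm:
  steps:
    - [14,24,18,0,0.0]
    - [28,48,36,0,0.0]
    - [28,48,36,0,0.0]
    - [28,48,36,0,0.0]
    - [28,48,36,0,0.0]
    - [28,48,36,0,0.0]
    - [28,48,36,0,0.0]
    - [28,48,36,0,0.0]

```text
time_s: 22.25
tcp_pos: [0.4467, 0.2857, 0.1207]
tcp_rot: [0.884, 3.014, 0.001]
contact_force: [1.3, -0.2, 0.2]
grip_width: 0.0427
grip_force: 0.0
```

```bash
cat > look.py <<'E'
from go import *; from det import *
c=cam(arm,"wrist"); s,R,y=st(); M=mailers(c); show(c)
m=min([m for m in M if not m["green"]],key=lambda m:np.linalg.norm(m["c"]-s["tcp_pos"][:2]))
go([*m["c"],0.0],180+m["yaw"])
E
python3 look.py
```

```text
[407. 113.] [0.4182 0.3855] -31.5 (57, 36)  -1.2 (np.float64(0.0), np.float64(0.3))
[323. 205.] [0.4433 0.2735] 130.1 (91, 79)  -14.8 (np.float64(0.0), np.float64(0.05))
[624. 212.] [0.5967 0.5149] -57.2 (63, 44) GREEN 1.0 (np.float64(0.16), np.float64(0.96))
[512. 231.] [0.5595 0.4083] 15.0 (56, 35)  -0.7 (np.float64(0.0), np.float64(0.39))
delta [ -3.8 -12.2 120.7] turn -162.8 | tcp [0.4466 0.2858 0.1207] yaw 147.3 q6 -0.54 t 22.3
```

```bash
python3 - <<'E'
from go import *
c=cam(arm,"wrist");save(c,"pics/w10"); im=c["im"]
for x in range(280,372,6): print(x,im[190,x].tolist(),im[150,x].tolist())
E
```

```text
280 [111, 113, 115] [109, 110, 111]
286 [150, 147, 147] [108, 108, 109]
292 [149, 146, 146] [109, 109, 110]
298 [148, 145, 147] [108, 107, 108]
304 [97, 89, 86] [62, 59, 58]
310 [128, 124, 121] [101, 107, 107]
316 [128, 122, 121] [107, 112, 112]
322 [127, 122, 121] [105, 111, 110]
328 [128, 123, 122] [102, 107, 108]
334 [127, 123, 121] [106, 112, 112]
340 [100, 92, 89] [90, 92, 91]
346 [149, 146, 146] [106, 106, 108]
352 [152, 149, 148] [106, 107, 108]
358 [148, 146, 146] [106, 106, 107]
364 [93, 95, 99] [108, 109, 110]
370 [149, 146, 146] [107, 109, 109]
```

```bash
sed -i 's|^        bgv=.*|        bl=cv2.GaussianBlur(im,(0,0),0.8).astype(float)|; s|^        dark=.*|        dark=((bl[...,0]/(bl[...,2]+1)>1.035)\|(hsv[...,1]>90))\&roi|' det.py
python3 - <<'E'
from det import *
show(load("pics/w10")); print(); show(load("pics/w6"))
E
```

```text
[407. 113.] [0.4174 0.3871] -28.4 (13, 11)  0.2 (np.float64(0.75), np.float64(0.75))
[323. 204.] [0.4683 0.2768] 147.3 (13, 10)  -0.4 (np.float64(0.73), np.float64(0.79))
[624. 212.] [0.5974 0.5023] 22.3 (11, 9)  0.1 (np.float64(0.46), np.float64(0.6))
[512. 231.] [0.5587 0.4092] 16.1 (13, 10)  -0.2 (np.float64(0.72), np.float64(0.76))

[612.  91.] [0.4633 0.3958] 27.4 (12, 11)  0.0 (np.float64(0.47), np.float64(0.64))
[467. 138.] [0.4469 0.2914] -30.9 (14, 11)  -0.0 (np.float64(0.72), np.float64(0.74))
[319. 206.] [0.4673 0.1457] 153.2 (13, 11)  -0.3 (np.float64(0.74), np.float64(0.77))
[506. 243.] [0.5512 0.2899] -15.9 (12, 11)  0.0 (np.float64(0.43), np.float64(0.55))
```

```bash
sed -i 's|^        body=cv2.morphologyEx(dark.astype(np.uint8),|        body=cv2.morphologyEx(cv2.morphologyEx(dark.astype(np.uint8),cv2.MORPH_CLOSE,np.ones((5,5))),|' det.py
python3 - <<'E'
from det import *
show(load("pics/w10")); print(); show(load("pics/w6")); print(); show(load("pics/w5"))
E
```

```text
[407. 113.] [0.4179 0.3856] -29.4 (57, 34)  -1.0 (np.float64(0.0), np.float64(0.23))
[323. 204.] [0.4467 0.2896] -32.7 (56, 34)  -0.4 (np.float64(0.0), np.float64(0.13))
[624. 212.] [0.5996 0.5163] -55.7 (61, 40) GREEN 0.6 (np.float64(0.0), np.float64(0.84))
[512. 231.] [0.5593 0.4087] 13.9 (56, 34)  -0.6 (np.float64(0.0), np.float64(0.3))

[612.  91.] [0.4632 0.4058] -32.2 (58, 39)  -1.2 (np.float64(0.06), np.float64(0.18))
[467. 138.] [0.4468 0.2898] -33.2 (57, 35)  -0.8 (np.float64(0.0), np.float64(0.24))
[319. 206.] [0.4447 0.1562] -28.9 (57, 34)  -0.8 (np.float64(0.0), np.float64(0.13))
[506. 243.] [0.5719 0.2946] -141.3 (59, 35) GREEN -1.7 (np.float64(0.0), np.float64(0.2))

[270. 213.] [0.4446 0.1566] -28.8 (57, 35)  -0.5 (np.float64(0.0), np.float64(0.27))
[354. 214.] [0.4468 0.2902] -34.2 (59, 35)  -0.1 (np.float64(0.0), np.float64(0.25))
[426. 224.] [0.462  0.4065] -30.1 (61, 36)  0.9 (np.float64(0.08), np.float64(0.23))
[352. 273.] [0.5715 0.2942] -141.0 (58, 35) GREEN -1.5 (np.float64(0.0), np.float64(0.12))
[427. 277.] [0.5593 0.4083] 13.9 (58, 35)  -0.2 (np.float64(0.01), np.float64(0.32))
[478. 296.] [0.6139 0.495 ] 122.4 (59, 36) GREEN -0.9 (np.float64(0.26), np.float64(0.31))
```

jog_arm:
  steps:
    - [2,3,30,0,0.0]
    - [2,3,60,0,0.0]
    - [2,3,90,0,0.0]
    - [2,3,110,0,0.0]
    - [2,3,118,0,0.0]
    - [2,3,121,0,0.0]
    - [2,3,121,0,0.0]
    - [2,3,121,0,0.0]

```text
time_s: 23.15
tcp_pos: [0.4469, 0.29, 0.0003]
tcp_rot: [0.882, 3.014, 0.001]
contact_force: [-0.1, -0.1, 1.1]
grip_width: 0.0427
grip_force: 0.0
```

jog_arm:
  steps:
    - [0,0,0,0,1]
    - [0,0,0,0,1]
    - [0,0,0,0,1]
    - [0,0,0,0,1]
    - [0,0,-5,0,1]
    - [0,0,-20,0,1]
    - [0,0,-60,0,1]
    - [0,0,-100,0,1]

```text
time_s: 23.95
tcp_pos: [0.4459, 0.2895, 0.1007]
tcp_rot: [-0.882, -3.014, 0.001]
contact_force: [0.3, 0.6, -0.8]
grip_width: 0.0314
grip_force: 59.7
```

jog_arm:
  steps:
    - [0,0,-30,0,1]
    - [0,0,-60,0,1]
    - [0,0,-80,0,1]
    - [0,0,-80,0,1]
    - [0,0,-80,0,1]
    - [0,0,-80,0,1]
    - [0,0,-80,0,1]
    - [0,0,-80,0,1]

```text
time_s: 24.75
tcp_pos: [0.4461, 0.2896, 0.1787]
tcp_rot: [-0.882, -3.014, 0.001]
contact_force: [0.6, 1.1, 0.0]
grip_width: 0.0318
grip_force: 59.7
```

```bash
cat > held.py <<'E'
import sys; from go import *
from det import *
def held(c,s,R):
    hsv=cv2.cvtColor(c["im"],cv2.COLOR_BGR2HSV);o=cv2.inRange(hsv,(0,110,60),(14,255,255));n,l,S,ce=cv2.connectedComponentsWithStats(o)
    X=(plane(c,ce,s["tcp_pos"][2]+.006)-s["tcp_pos"])@R*1e3
    k=[i for i in range(1,n) if S[i,4]>60 and abs(X[i,0])<35 and abs(X[i,1])<12]
    if not k: print("NO SPOT"); return 0,0
    i=max(k,key=lambda i:S[i,4]); print("spot tool",X[i].round(1),S[i,4]); return X[i,:2]
if __name__=="__main__":
    s,R,y=st(); c=cam(arm,"wrist"); save(c,"pics/held"); held(c,s,R); print("w",s["grip_width"],s["grip_force"])
    x=float(sys.argv[1]); yo=float(sys.argv[2]); P=W(x+40.5,yo,7); P[2]=max(P[2]+.10,.17); go(P,180+np.degrees(YAW))
E
python3 - <<'E'
from held import *
c=load("pics/w7"); 
class A:pass
R=Ro.from_rotvec([-0.807, -3.035, 0.001]).as_matrix(); held(c,dict(tcp_pos=np.array([.4445,.1563,.1691])),R)
E
python3 held.py 35 1
```

```text
spot tool [-11.9   0.4  -6. ] 535
spot tool [-12.2   0.3  -6. ] 551
w 0.03182199968205002 59.680325388908386
delta [-211.  -300.8    9. ] turn -38.5 | tcp [0.4462 0.2896 0.1788] yaw 147.4 q6 -0.54 t 24.8
```

jog_arm:
  steps:
    - [-30,-42,0,-5,1]
    - [-60,-84,0,-10,1]
    - [-90,-126,0,-15,1]
    - [-120,-168,0,-20,1]
    - [-147,-210,0,-25,1]
    - [-174,-250,0,-30,1]
    - [-200,-285,0,-36,1]
    - [-211,-301,0,-38.5,1]

```text
time_s: 25.6
tcp_pos: [0.462, -0.0812, 0.1793]
tcp_rot: [-0.164, 3.137, -0.001]
contact_force: [-0.1, 0.7, 0.7]
grip_width: 0.0319
grip_force: 59.7
```

jog_arm:
  steps:
    - [0,0,0,0,1]
    - [0,0,10,0,1]
    - [0,0,20,0,1]
    - [0,0,30,0,1]
    - [0,0,30,0,1]
    - [0,0,30,0,1]
    - [0,0,30,0,1]
    - [0,0,30,0,1]

```text
time_s: 26.4
tcp_pos: [0.4621, -0.0774, 0.1497]
tcp_rot: [-0.161, 3.137, -0.0]
contact_force: [0.1, -0.2, -0.8]
grip_width: 0.0312
grip_force: 59.7
```

```bash
python3 - <<'E'
from hold import *
s,R,y=st();print(s["grip_width"]); go(W(34.2+40.5,1,7),180+np.degrees(YAW))
E
```

```text
0.03123429944683184
delta [ 1.1  0.  80.3] turn -0.0 | tcp [ 0.4621 -0.0774  0.1497] yaw -174.1 q6 -1.97 t 26.4
```

jog_arm:
  steps:
    - [1,0,25,0,1]
    - [1,0,45,0,1]
    - [1,0,58,0,1]
    - [1,0,62,0,1]
    - [1,0,65,0,1]
    - [1,0,67,0,1]
    - [1,0,69,0,1]
    - [1,0,71,0,1]

```text
time_s: 27.2
tcp_pos: [0.4611, -0.0777, 0.0787]
tcp_rot: [-0.161, 3.137, -0.0]
contact_force: [0.1, -0.0, -1.0]
grip_width: 0.0317
grip_force: 59.7
```

jog_arm:
  steps:
    - [0,0,1.5,0,1]
    - [0,0,3,0,1]
    - [0,0,4.5,0,1]
    - [0,0,6,0,1]
    - [0,0,7.5,0,1]
    - [0,0,9,0,1]
    - [0,0,9,0,1]
    - [0,0,9,0,1]

```text
time_s: 28.0
tcp_pos: [0.4601, -0.0778, 0.0695]
tcp_rot: [0.161, -3.136, 0.0]
contact_force: [-7.4, -3.3, 10.3]
grip_width: 0.0316
grip_force: 63.5
```

jog_arm:
  steps:
    - [0,0,0,0,0.1]
    - [0,0,0,0,0.1]
    - [0,0,0,0,0.1]
    - [0,0,-4,0,0.0]
    - [0,0,-15,0,0.0]
    - [0,0,-30,0,0.0]
    - [0,0,-50,0,0.0]
    - [0,0,-50,0,0.0]

```text
time_s: 28.8
tcp_pos: [0.4621, -0.0779, 0.122]
tcp_rot: [-0.161, 3.134, -0.002]
contact_force: [0.4, 0.1, 0.6]
grip_width: 0.043
grip_force: 0.0
```

```bash
python3 - <<'E'
from lay import *
c=cam(arm,"wrist");save(c,"pics/w11"); label(c,34);label(c,0); go([.418,.3855,.13],180-29.5)
E
```

```text
label size 23.0 27.7 -> lower edge x err 0.5  y err -0.3  ang -0.0
label size 23.3 27.5 -> lower edge x err 2.0  y err -1.2  ang -0.0
delta [ -4.  465.3  -9.6] turn 35.4 | tcp [ 0.4616 -0.0778  0.1209] yaw -174.1 q6 -1.97 t 28.85
```

jog_arm:
  steps:
    - [0,0,-40,0,0.0]
    - [0,45,-40,5,0.0]
    - [0,90,-40,10,0.0]
    - [0,135,-40,15,0.0]
    - [0,180,-40,20,0.0]
    - [0,225,-40,25,0.0]
    - [0,270,-40,30,0.0]
    - [-2,315,-40,35,0.0]

```text
time_s: 29.65
tcp_pos: [0.4296, 0.2377, 0.1592]
tcp_rot: [-0.795, -3.039, 0.001]
contact_force: [1.1, -0.1, -1.1]
grip_width: 0.0428
grip_force: 0.0
```

```bash
python3 -c "
from go import *
go([.418,.3855,.12],180-29.5)"
```

```text
delta [ 82.5 123.2  39.2] turn 0.2 | tcp [0.4296 0.2377 0.1592] yaw 150.7 q6 -0.68 t 29.65
```

jog_arm:
  steps:
    - [25,37,10,0,0.0]
    - [50,75,20,0,0.0]
    - [70,105,30,0,0.0]
    - [82,123,39,0,0.0]
    - [82,123,39,0,0.0]
    - [82,123,39,0,0.0]
    - [82,123,39,0,0.0]
    - [82,123,39,0,0.0]

```text
time_s: 30.45
tcp_pos: [0.4191, 0.3825, 0.1207]
tcp_rot: [0.791, 3.04, 0.0]
contact_force: [-0.0, 0.2, 0.8]
grip_width: 0.0425
grip_force: 0.0
```

```bash
python3 look.py
```

```text
[322. 204.] [0.4178 0.3858] -30.1 (56, 34)  -0.6 (np.float64(0.0), np.float64(0.12))
[525. 298.] [0.6511 0.4946] -171.6 (115, 93)  26.1 (np.float64(0.0), np.float64(0.04))
[305. 354.] [0.5713 0.2642] 57.0 (117, 92)  0.6 (np.float64(0.0), np.float64(0.0))
delta [  2.8   2.2 120.8] turn 0.9 | tcp [0.4191 0.3826 0.1208] yaw 150.8 q6 -0.43 t 30.5
```

jog_arm:
  steps:
    - [3,2,30,1,0.0]
    - [3,2,60,1,0.0]
    - [3,2,90,1,0.0]
    - [3,2,110,1,0.0]
    - [3,2,118,1,0.0]
    - [3,2,121,1,0.0]
    - [3,2,121,1,0.0]
    - [3,2,121,1,0.0]

```text
time_s: 31.3
tcp_pos: [0.4177, 0.3868, 0.0004]
tcp_rot: [0.816, 3.033, 0.002]
contact_force: [0.1, 0.5, -0.3]
grip_width: 0.0428
grip_force: 0.0
```

jog_arm:
  steps:
    - [0,0,0,0,1]
    - [0,0,0,0,1]
    - [0,0,0,0,1]
    - [0,0,0,0,1]
    - [0,0,-5,0,1]
    - [0,0,-20,0,1]
    - [0,0,-60,0,1]
    - [0,0,-100,0,1]

```text
time_s: 32.1
tcp_pos: [0.4168, 0.3862, 0.1007]
tcp_rot: [-0.816, -3.033, 0.001]
contact_force: [0.1, 0.5, -0.1]
grip_width: 0.0314
grip_force: 59.7
```

jog_arm:
  steps:
    - [0,0,-30,0,1]
    - [0,0,-60,0,1]
    - [0,0,-90,0,1]
    - [0,0,-90,0,1]
    - [0,0,-90,0,1]
    - [0,0,-90,0,1]
    - [0,0,-90,0,1]
    - [0,0,-90,0,1]

```text
time_s: 32.9
tcp_pos: [0.4168, 0.3863, 0.1886]
tcp_rot: [-0.816, -3.033, 0.002]
contact_force: [-0.5, 0.2, 0.6]
grip_width: 0.0319
grip_force: 59.7
```

```bash
python3 held.py 68 1
```

```text
spot tool [-12.6   0.4  -6. ] 529
w 0.03192470000409379 59.690696597099304
delta [-295.9 -361.     5.9] turn -36.0 | tcp [0.4169 0.3863 0.1887] yaw 149.9 q6 -0.4 t 32.95
```

jog_arm:
  steps:
    - [-29,-36,0,-4,1]
    - [-58,-72,0,-8,1]
    - [-87,-108,0,-12,1]
    - [-116,-144,0,-16,1]
    - [-145,-180,0,-20,1]
    - [-174,-215,0,-24,1]
    - [-203,-250,0,-28,1]
    - [-232,-285,0,-32,1]

```text
time_s: 33.75
tcp_pos: [0.4748, 0.0217, 0.1892]
tcp_rot: [0.056, -3.141, -0.0]
contact_force: [1.4, -0.6, 0.3]
grip_width: 0.0315
grip_force: 59.7
```

```bash
python3 -c "
from go import *
s,R,y=st();print(s['grip_width']);P=W(68+40.5,1,7);P[2]+=.08;go(P,180+np.degrees(YAW))"
```

```text
0.03147750437883328
delta [-13.5 -96.6  26.1] turn -3.9 | tcp [0.4748 0.0217 0.1892] yaw -178.0 q6 -1.69 t 33.75
```

jog_arm:
  steps:
    - [-5,-35,5,-2,1]
    - [-10,-70,10,-4,1]
    - [-13,-97,20,-4,1]
    - [-13,-97,26,-4,1]
    - [-13,-97,26,-4,1]
    - [-13,-97,26,-4,1]
    - [-13,-97,26,-4,1]
    - [-13,-97,26,-4,1]

```text
time_s: 34.55
tcp_pos: [0.4911, -0.0723, 0.1637]
tcp_rot: [-0.163, 3.137, -0.0]
contact_force: [0.7, 0.5, 0.0]
grip_width: 0.0316
grip_force: 59.7
```

```bash
python3 -c "
from go import *
s,R,y=st();print(s['grip_width']);P=W(68+40.5,1,7);go(P,180+np.degrees(YAW))"
```

```text
0.03163740867021698
delta [-0.4 -2.1 80.6] turn 0.0 | tcp [ 0.4911 -0.0723  0.1637] yaw -174.1 q6 -1.94 t 34.55
```

jog_arm:
  steps:
    - [0,-2,25,0,1]
    - [0,-2,45,0,1]
    - [0,-2,58,0,1]
    - [0,-2,62,0,1]
    - [0,-2,65,0,1]
    - [0,-2,67,0,1]
    - [0,-2,69,0,1]
    - [0,-2,71,0,1]

```text
time_s: 35.35
tcp_pos: [0.4914, -0.075, 0.0927]
tcp_rot: [-0.161, 3.137, -0.0]
contact_force: [-0.7, -0.3, -0.3]
grip_width: 0.0316
grip_force: 59.7
```

jog_arm:
  steps:
    - [0,0,1.5,0,1]
    - [0,0,3,0,1]
    - [0,0,4.5,0,1]
    - [0,0,6,0,1]
    - [0,0,7.5,0,1]
    - [0,0,9,0,1]
    - [0,0,9,0,1]
    - [0,0,9,0,1]

```text
time_s: 36.15
tcp_pos: [0.4906, -0.075, 0.0836]
tcp_rot: [0.161, -3.137, 0.0]
contact_force: [-5.3, -0.8, 10.4]
grip_width: 0.0318
grip_force: 63.7
```

jog_arm:
  steps:
    - [0,0,0,0,0.1]
    - [0,0,0,0,0.1]
    - [0,0,0,0,0.1]
    - [0,0,-4,0,0.0]
    - [0,0,-15,0,0.0]
    - [0,0,-30,0,0.0]
    - [0,0,-50,0,0.0]
    - [0,0,-50,0,0.0]

```text
time_s: 36.95
tcp_pos: [0.4925, -0.0753, 0.1362]
tcp_rot: [-0.161, 3.134, -0.002]
contact_force: [-0.6, -0.1, -0.8]
grip_width: 0.0425
grip_force: 0.0
```

```bash
python3 - <<'E'
from lay import *
c=cam(arm,"wrist");save(c,"pics/w12"); label(c,68);label(c,34);label(c,0); go([.586,.158,.13],180-25.5)
E
```

```text
label size 31.8 38.7 -> lower edge x err 7.8  y err -0.8  ang 90.0
label size 24.0 27.6 -> lower edge x err 0.5  y err -0.4  ang -0.0
label size 23.7 27.5 -> lower edge x err 2.3  y err -1.4  ang -0.1
delta [-117.4  222.3    5.1] turn 31.4 | tcp [ 0.492  -0.0751  0.135 ] yaw -174.1 q6 -1.95 t 37.0
```

```bash
sed -i 's|^    w=((v>thr\*.72)&|    bl=cv2.GaussianBlur(im,(0,0),0.8).astype(float); w=((bl[...,0]/(bl[...,2]+1)<1.0)\&(v>thr*.5)\&|' lay.py
python3 - <<'E'
from lay import *
c=load("pics/w12"); label(c,68);label(c,34);label(c,0)
E
```

```text
label size 23.7 29.7 -> lower edge x err 0.4  y err -1.7  ang -0.0
label size 24.0 30.8 -> lower edge x err 0.5  y err 1.2  ang -0.0
label size 25.0 33.5 -> lower edge x err 1.6  y err -1.0  ang -0.1
```

jog_arm:
  steps:
    - [0,0,-30,0,0.0]
    - [-15,30,-50,5,0.0]
    - [-30,65,-50,10,0.0]
    - [-50,100,-50,15,0.0]
    - [-65,135,-50,20,0.0]
    - [-85,170,-30,25,0.0]
    - [-105,200,-10,31,0.0]
    - [-117,222,10,31,0.0]

```text
time_s: 37.8
tcp_pos: [0.5856, 0.16, 0.1224]
tcp_rot: [0.688, 3.065, 0.001]
contact_force: [-0.2, -0.3, 0.6]
grip_width: 0.043
grip_force: 0.0
```

jog_arm:
  steps:
    - [0,0,0,0,0.0]
    - [0,0,0,0,0.0]
    - [0,0,0,0,0.0]
    - [0,0,0,0,0.0]
    - [0,0,0,0,0.0]
    - [0,0,0,0,0.0]
    - [0,0,0,0,0.0]
    - [0,0,0,0,0.0]

```text
time_s: 38.6
tcp_pos: [0.5848, 0.1578, 0.1235]
tcp_rot: [0.683, 3.066, 0.0]
contact_force: [-0.4, -0.2, 0.6]
grip_width: 0.0427
grip_force: 0.0
```

```bash
python3 look.py
```

```text
[611.  40.] [0.5584 0.408 ] 13.9 (59, 38)  -0.1 (np.float64(0.0), np.float64(0.37))
[453. 102.] [0.572  0.2945] -141.4 (59, 35) GREEN -0.7 (np.float64(0.0), np.float64(0.22))
[320. 204.] [0.5842 0.1582] -24.4 (56, 34)  -0.9 (np.float64(0.0), np.float64(0.16))
delta [7.000e-01 1.000e-01 1.234e+02] turn -0.7 | tcp [0.5848 0.1578 0.1234] yaw 154.9 q6 -0.97 t 38.65
```

jog_arm:
  steps:
    - [1,0,30,-0.7,0.0]
    - [1,0,60,-0.7,0.0]
    - [1,0,90,-0.7,0.0]
    - [1,0,110,-0.7,0.0]
    - [1,0,119,-0.7,0.0]
    - [1,0,123.5,-0.7,0.0]
    - [1,0,123.5,-0.7,0.0]
    - [1,0,123.5,-0.7,0.0]

```text
time_s: 39.45
tcp_pos: [0.5845, 0.1584, 0.0008]
tcp_rot: [0.664, 3.069, 0.001]
contact_force: [-0.2, -0.3, 0.4]
grip_width: 0.0428
grip_force: 0.0
```

jog_arm:
  steps:
    - [0,0,0,0,1]
    - [0,0,0,0,1]
    - [0,0,0,0,1]
    - [0,0,0,0,1]
    - [0,0,-5,0,1]
    - [0,0,-20,0,1]
    - [0,0,-60,0,1]
    - [0,0,-100,0,1]

```text
time_s: 40.25
tcp_pos: [0.5835, 0.1582, 0.1018]
tcp_rot: [-0.664, -3.07, 0.0]
contact_force: [0.4, -0.5, -0.0]
grip_width: 0.0317
grip_force: 59.6
```

jog_arm:
  steps:
    - [0,0,-30,0,1]
    - [0,0,-60,0,1]
    - [0,0,-100,0,1]
    - [0,0,-100,0,1]
    - [0,0,-100,0,1]
    - [0,0,-100,0,1]
    - [0,0,-100,0,1]
    - [0,0,-100,0,1]

```text
time_s: 41.05
tcp_pos: [0.5835, 0.1582, 0.199]
tcp_rot: [-0.664, -3.069, 0.001]
contact_force: [-0.1, -0.2, -0.5]
grip_width: 0.0314
grip_force: 59.7
```

```bash
python3 held.py 102 1
```

```text
spot tool [-11.1   0.4  -6. ] 545
w 0.03144426436893386 59.65563118457794
delta [ -39.3 -234.1    2.3] turn -30.3 | tcp [0.5836 0.1582 0.1991] yaw 155.6 q6 -0.98 t 41.1
```

jog_arm:
  steps:
    - [-8,-40,0,-5,1]
    - [-15,-80,0,-10,1]
    - [-22,-120,0,-15,1]
    - [-30,-160,0,-20,1]
    - [-35,-200,0,-25,1]
    - [-39,-234,0,-30.3,1]
    - [-39,-234,10,-30.3,1]
    - [-39,-234,20,-30.3,1]

```text
time_s: 41.9
tcp_pos: [0.5226, -0.0715, 0.1794]
tcp_rot: [-0.157, 3.137, 0.0]
contact_force: [-0.3, 0.1, -1.1]
grip_width: 0.0318
grip_force: 59.7
```

jog_arm:
  steps:
    - [0,0,0,0,1]
    - [0,0,0,0,1]
    - [0,0,0,0,1]
    - [0,0,0,0,1]
    - [0,0,0,0,1]
    - [0,0,0,0,1]
    - [0,0,0,0,1]
    - [0,0,0,0,1]

```text
time_s: 42.7
tcp_pos: [0.5227, -0.0709, 0.1799]
tcp_rot: [-0.161, 3.137, -0.0]
contact_force: [-0.3, 0.4, -0.0]
grip_width: 0.0314
grip_force: 59.7
```

```bash
python3 -c "
from go import *
s,R,y=st();print(s['grip_width']);P=W(102.8+40.5,1,7);go(P,180+np.degrees(YAW))"
```

```text
0.031378948855309056
delta [-0.6 -0.3 82.6] turn -0.0 | tcp [ 0.5227 -0.0709  0.1799] yaw -174.1 q6 -1.92 t 42.7
```

jog_arm:
  steps:
    - [-0.5,0,25,0,1]
    - [-0.5,0,45,0,1]
    - [-0.5,0,60,0,1]
    - [-0.5,0,64,0,1]
    - [-0.5,0,67,0,1]
    - [-0.5,0,69,0,1]
    - [-0.5,0,71,0,1]
    - [-0.5,0,73,0,1]

```text
time_s: 43.5
tcp_pos: [0.5235, -0.0709, 0.1072]
tcp_rot: [-0.161, 3.137, -0.0]
contact_force: [-0.5, 0.8, -0.1]
grip_width: 0.0313
grip_force: 59.7
```

jog_arm:
  steps:
    - [0,0,1.5,0,1]
    - [0,0,3,0,1]
    - [0,0,4.5,0,1]
    - [0,0,6,0,1]
    - [0,0,7.5,0,1]
    - [0,0,9,0,1]
    - [0,0,9,0,1]
    - [0,0,9,0,1]

```text
time_s: 44.3
tcp_pos: [0.5227, -0.0708, 0.0982]
tcp_rot: [0.161, -3.137, 0.0]
contact_force: [-7.0, -0.8, 11.6]
grip_width: 0.0311
grip_force: 63.8
```

jog_arm:
  steps:
    - [0,0,0,0,0.1]
    - [0,0,0,0,0.1]
    - [0,0,0,0,0.1]
    - [0,0,-4,0,0.0]
    - [0,0,-15,0,0.0]
    - [0,0,-30,0,0.0]
    - [0,0,-50,0,0.0]
    - [0,0,-50,0,0.0]

```text
time_s: 45.1
tcp_pos: [0.5246, -0.0712, 0.1508]
tcp_rot: [-0.161, 3.133, -0.002]
contact_force: [-0.4, -0.1, 0.4]
grip_width: 0.0427
grip_force: 0.0
```

```bash
python3 - <<'E'
from lay import *
c=cam(arm,"wrist");save(c,"pics/w13"); label(c,102);label(c,68);label(c,34);label(c,0); go([.559,.4085,.12],180+14)
E
```

```text
label size 23.8 27.8 -> lower edge x err 0.5  y err 0.0  ang -0.0
label size 24.0 33.5 -> lower edge x err 0.6  y err -0.6  ang -0.0
label size 30.9 33.6 -> lower edge x err -2.7  y err -0.3  ang -0.1
label size 31.6 37.0 -> lower edge x err 8.7  y err -1.6  ang 89.9
delta [-83.8 473.5  29.4] turn -8.1 | tcp [ 0.524  -0.071   0.1496] yaw -174.1 q6 -1.92 t 45.15
```

jog_arm:
  steps:
    - [0,0,-30,0,0.0]
    - [-8,45,-30,-1,0.0]
    - [-16,90,-30,-2,0.0]
    - [-24,135,-30,-3,0.0]
    - [-32,180,-30,-4,0.0]
    - [-40,225,-30,-5,0.0]
    - [-48,270,-30,-6,0.0]
    - [-56,315,-30,-8,0.0]

```text
time_s: 45.95
tcp_pos: [0.5462, 0.2501, 0.1776]
tcp_rot: [0.381, -3.118, 0.0]
contact_force: [1.7, -0.2, -0.4]
grip_width: 0.0428
grip_force: 0.0
```

jog_arm:
  steps:
    - [0,40,10,0,0.0]
    - [-5,80,20,0,0.0]
    - [-7,120,35,0,0.0]
    - [-7,150,50,0,0.0]
    - [-7,158,58,0,0.0]
    - [-7,158,58,0,0.0]
    - [-7,158,58,0,0.0]
    - [-7,158,58,0,0.0]

```text
time_s: 46.75
tcp_pos: [0.5163, 0.4023, 0.1206]
tcp_rot: [-0.378, 3.118, 0.0]
contact_force: [0.3, 0.4, 0.8]
grip_width: 0.043
grip_force: 0.0
```

```bash
python3 look.py
```

```text
[177. 213.] [0.5713 0.2943] -142.0 (57, 35) GREEN -0.9 (np.float64(0.0), np.float64(0.25))
[316. 252.] [0.5592 0.4081] 14.7 (57, 34)  -0.8 (np.float64(0.0), np.float64(0.27))
delta [-43.   -4.6 120.7] turn -0.9 | tcp [0.5163 0.4023 0.1207] yaw -166.2 q6 -1.24 t 46.8
```

jog_arm:
  steps:
    - [-20,-2,10,-1,0.0]
    - [-43,-4.5,30,-1,0.0]
    - [-43,-4.5,60,-1,0.0]
    - [-43,-4.5,90,-1,0.0]
    - [-43,-4.5,110,-1,0.0]
    - [-43,-4.5,118,-1,0.0]
    - [-43,-4.5,121,-1,0.0]
    - [-43,-4.5,121,-1,0.0]

```text
time_s: 47.6
tcp_pos: [0.5589, 0.4092, -0.0003]
tcp_rot: [-0.406, 3.114, 0.001]
contact_force: [1.5, 1.2, 0.0]
grip_width: 0.0427
grip_force: 0.0
```

jog_arm:
  steps:
    - [0,0,0,0,0.0]
    - [0,0,0,0,1]
    - [0,0,0,0,1]
    - [0,0,0,0,1]
    - [0,0,0,0,1]
    - [0,0,-20,0,1]
    - [0,0,-60,0,1]
    - [0,0,-100,0,1]

```text
time_s: 48.4
tcp_pos: [0.5581, 0.4091, 0.1003]
tcp_rot: [0.407, -3.115, 0.0]
contact_force: [1.2, 0.8, -0.5]
grip_width: 0.0317
grip_force: 59.9
```

jog_arm:
  steps:
    - [0,0,-30,0,1]
    - [0,0,-60,0,1]
    - [0,0,-100,0,1]
    - [0,0,-110,0,1]
    - [0,0,-110,0,1]
    - [0,0,-110,0,1]
    - [0,0,-110,0,1]
    - [0,0,-110,0,1]

```text
time_s: 49.2
tcp_pos: [0.5579, 0.4089, 0.2074]
tcp_rot: [0.406, -3.113, 0.001]
contact_force: [0.2, 0.5, -0.5]
grip_width: 0.0316
grip_force: 59.9
```

```bash
python3 held.py 136 1
```

```text
spot tool [-11.7  -0.5  -6. ] 541
w 0.03164266540614641 59.940499663352966
delta [ 126.8 -459.9   -2.6] turn 9.0 | tcp [0.558  0.409  0.2077] yaw -165.1 q6 -1.28 t 49.25
```

jog_arm:
  steps:
    - [12,-45,0,1,1]
    - [24,-90,0,2,1]
    - [36,-135,0,3,1]
    - [48,-180,0,4,1]
    - [60,-225,0,5,1]
    - [72,-270,0,6,1]
    - [84,-315,0,7,1]
    - [96,-360,0,9,1]

```text
time_s: 50.05
tcp_pos: [0.5576, 0.0349, 0.2085]
tcp_rot: [0.16, -3.137, -0.0]
contact_force: [1.2, -0.5, 0.2]
grip_width: 0.0316
grip_force: 59.9
```

```bash
python3 -c "
from go import *
s,R,y=st();print(s['grip_width']);P=W(136.3+40.5,1.5,7);go(P,180+np.degrees(YAW))"
```

```text
0.031576580373168336
delta [  14.2 -101.4   97.6] turn -0.1 | tcp [0.5576 0.0349 0.2085] yaw -174.2 q6 -1.72 t 50.05
```

jog_arm:
  steps:
    - [5,-35,0,0,1]
    - [10,-70,0,0,1]
    - [14,-101,0,0,1]
    - [14,-101,10,0,1]
    - [14,-101,18,0,1]
    - [14,-101,18,0,1]
    - [14,-101,18,0,1]
    - [14,-101,18,0,1]

```text
time_s: 50.85
tcp_pos: [0.5546, -0.0644, 0.1911]
tcp_rot: [-0.163, 3.137, 0.0]
contact_force: [-0.2, -0.1, -0.3]
grip_width: 0.0315
grip_force: 59.9
```

```bash
python3 -c "
from go import *
s,R,y=st();print(s['grip_width']);P=W(136.3+40.5,1.5,7);go(P,180+np.degrees(YAW))"
```

```text
0.03154374249663648
delta [ 1.2 -2.9 80.1] turn 0.0 | tcp [ 0.5546 -0.0644  0.1911] yaw -174.1 q6 -1.9 t 50.85
```

jog_arm:
  steps:
    - [1,-3,25,0,1]
    - [1,-3,45,0,1]
    - [1,-3,58,0,1]
    - [1,-3,62,0,1]
    - [1,-3,65,0,1]
    - [1,-3,67,0,1]
    - [1,-3,69,0,1]
    - [1,-3,70,0,1]

```text
time_s: 51.65
tcp_pos: [0.5539, -0.0684, 0.1212]
tcp_rot: [-0.161, 3.137, -0.0]
contact_force: [-0.1, 0.1, -1.1]
grip_width: 0.0316
grip_force: 59.9
```

jog_arm:
  steps:
    - [0,0,1.5,0,1]
    - [0,0,3,0,1]
    - [0,0,4.5,0,1]
    - [0,0,6,0,1]
    - [0,0,7.5,0,1]
    - [0,0,9,0,1]
    - [0,0,9.5,0,1]
    - [0,0,9.5,0,1]

```text
time_s: 52.45
tcp_pos: [0.5532, -0.0685, 0.1117]
tcp_rot: [0.161, -3.137, 0.0]
contact_force: [-6.4, -2.2, 11.7]
grip_width: 0.0313
grip_force: 63.5
```

jog_arm:
  steps:
    - [0,0,0,0,0.1]
    - [0,0,0,0,0.1]
    - [0,0,0,0,0.1]
    - [0,0,-4,0,0.0]
    - [0,0,-15,0,0.0]
    - [0,0,-30,0,0.0]
    - [0,0,-50,0,0.0]
    - [0,0,-50,0,0.0]

```text
time_s: 53.25
tcp_pos: [0.5552, -0.0686, 0.1645]
tcp_rot: [-0.161, 3.133, -0.002]
contact_force: [-0.1, -0.3, 0.5]
grip_width: 0.0426
grip_force: 0.0
```

```bash
python3 - <<'E'
from lay import *
c=cam(arm,"wrist");save(c,"pics/w14"); label(c,136);label(c,102);label(c,68);label(c,34);label(c,0)
cv2.imwrite("pics/w14c.png",cv2.resize(c["im"][60:380,140:500],None,fx=1.8,fy=1.8))
E
```

```text
label size 23.8 27.8 -> lower edge x err 0.8  y err -0.6  ang -0.0
label size 23.4 32.9 -> lower edge x err 0.6  y err 0.4  ang -0.0
label size 23.7 30.1 -> lower edge x err 0.6  y err -1.8  ang -0.0
label size 30.7 32.2 -> lower edge x err -3.4  y err -1.9  ang -90.0
label size 16.5 31.5 -> lower edge x err 19.0  y err -1.9  ang -0.1
```

View pics/w14c.png

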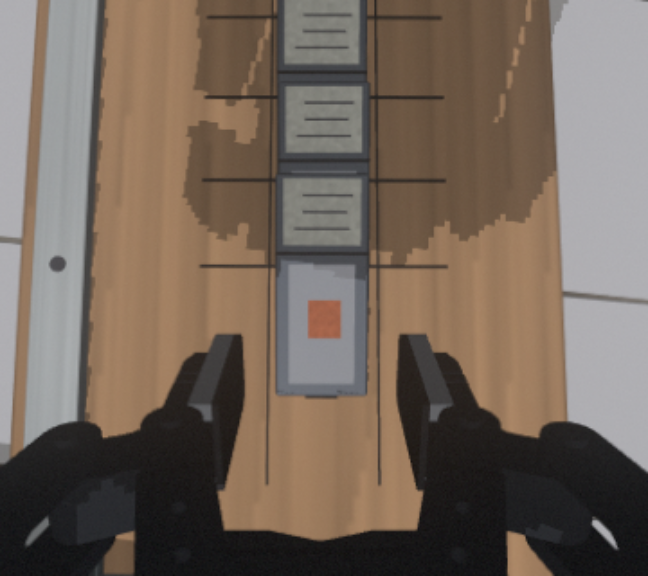

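All five labels show, stepping up the lane in crop at x≈322 (the newest at (322,210)). The top mailer's lower edge is on the 136 line. Now the keeper.

```bash
python3 -c "
from go import *
go([.655,-.158,.283],220.2)"
```

```text
delta [ -91.1  -99.4 -119.5] turn -34.3 | tcp [ 0.5546 -0.0685  0.1632] yaw -174.1 q6 -1.9 t 53.3
```

jog_arm:
  steps:
    - [0,0,-45,0,0.2]
    - [0,0,-90,-4,0.2]
    - [-20,-20,-119,-10,0.2]
    - [-40,-45,-119,-16,0.2]
    - [-60,-70,-119,-22,0.2]
    - [-80,-90,-119,-28,0.2]
    - [-91,-99,-119,-34,0.2]
    - [-91,-99,-119,-34,0.2]

```text
time_s: 54.1
tcp_pos: [0.6551, -0.1585, 0.2793]
tcp_rot: [1.073, -2.952, -0.001]
contact_force: [-0.1, 0.2, -1.1]
grip_width: 0.0345
grip_force: 0.0
```

```bash
python3 - <<'E'
from go import *
c=cam(arm,"wrist");save(c,"pics/w15"); go([.654,-.158,.183],220.2)
g=cv2.cvtColor(c["im"],cv2.COLOR_BGR2GRAY); u=proj(c,[W(290,-100,50)])[0].astype(int); print(u, proj(c,[W(283,0,15.5)]))
r=30; roi=g[u[1]-r:u[1]+r,u[0]-r:u[0]+r]; m=(roi<50).astype(np.uint8); n,l,S,ce=cv2.connectedComponentsWithStats(m);i=1+S[1:,4].argmax()
k=max(cv2.findContours((l==i).astype(np.uint8),0,cv2.CHAIN_APPROX_NONE)[0],key=cv2.contourArea).reshape(-1,2)+u-r
F0=deckpx(c,k.astype(float),50);print("knob foot",F0.mean(0),cv2.minAreaRect(F0[:,:2].astype(np.float32)))
# bar face edge at lane centre: profile along deck x at z=15.5
for y in(-40,-20,0,20):
    xs=np.arange(265,310,1.); p=proj(c,[W(x,y,15.5) for x in xs]).astype(np.float32); h=cv2.cvtColor(c["im"],cv2.COLOR_BGR2HSV)[...,1]
    v=cv2.remap(h,p[:,0].copy(),p[:,1].copy(),cv2.INTER_LINEAR).ravel().astype(int); d=np.diff(v); print(y,"down edge",xs[d.argmin()],"up edge",xs[d.argmax()])
E
```

```text
delta [ 0.3 -0.2 96.5] turn -0.5 | tcp [ 0.6543 -0.1577  0.2795] yaw -140.3 q6 -2.59 t 54.15
[323 200] [[407.40428251 253.22338159]]
knob foot [ 293.24557082 -100.60755413   50.        ] ((290.4990539550781, -102.3899917602539), (40.18290328979492, 24.927892684936523), 8.428743362426758)
-40 down edge 283.0 up edge 307.0
-20 down edge 283.0 up edge 298.0
0 down edge 283.0 up edge 298.0
20 down edge 283.0 up edge 298.0
```

jog_arm:
  steps:
    - [1,-1,30,0,0.2]
    - [1,-1,60,0,0.2]
    - [1,-1,80,0,0.2]
    - [1,-1,95,0,0.2]
    - [1,-1,95,0,0.2]
    - [1,-1,95,0,1]
    - [1,-1,95,0,1]
    - [1,-1,95,0,1]

```text
time_s: 54.95
tcp_pos: [0.6531, -0.1574, 0.1865]
tcp_rot: [1.07, -2.953, -0.004]
contact_force: [-9.6, 8.8, 4.4]
grip_width: 0.0108
grip_force: 58.0
```

```bash
python3 - <<'E'
from go import *
s,R,y=st(); print(s["grip_width"],s["grip_force"],F(s["tcp_pos"]),(s["contact_force"]@RB).round(1),s["wrist_torque"].round(2)); print("downhill 10mm",(R.T@-RB[:,0]*10).round(2),y)
E
```

```text
0.010809828765740237 58.02095799241215 [289.47395465 -98.17044085  39.59194877] [-6.1  9.8  7.6] [ 1.5   1.38 -0.27]
downhill 10mm [7.58 5.09 4.08] -140.1645598767179
```

jog_arm:
  steps:
    - [5,3.4,2.7,0,1]
    - [10,6.7,5.4,0,1]
    - [15,10,8.1,0,1]
    - [20,13.4,10.8,0,1]
    - [25.5,17,13.7,0,1]
    - [31,20.8,16.7,0,1]
    - [36,24.2,19.4,0,1]
    - [41.7,28,22.4,0,1]

```text
time_s: 55.75
tcp_pos: [0.6041, -0.1624, 0.1646]
tcp_rot: [-1.07, 2.952, 0.002]
contact_force: [-2.7, 14.6, 7.8]
grip_width: 0.0102
grip_force: 58.2
```

```bash
cat > bar.py <<'E'
from go import *
def prof(c,y,z,a,b,ch=1):
    xs=np.arange(a,b,.5); p=proj(c,[W(x,y,z) for x in xs]).astype(np.float32); h=cv2.GaussianBlur(cv2.cvtColor(c["im"],cv2.COLOR_BGR2HSV),(0,0),.7)[...,ch]
    return xs,cv2.remap(h,p[:,0].copy(),p[:,1].copy(),cv2.INTER_LINEAR).ravel().astype(int),p
if __name__=="__main__":
    s,R,y=st(); print(s["grip_width"],F(s["tcp_pos"]),(s["contact_force"]@RB).round(1))
    for n in("wrist","top"):
        c=cam(arm,n);save(c,"pics/bar_"+n); print(n)
        for yy in(-35,-25,25,35):
            xs,v,p=prof(c,yy,15.5,212,262); d=np.diff(v); print(yy,"face",xs[d.argmin()],"back",xs[d.argmax()],p[0].round(),d.min())
        xs,v,p=prof(c,-10,6,200,245); print("lane y-10 z6 sat",list(zip(xs[::3],v[::3])))
E
python3 bar.py
```

```text
0.01015925043200156 [235.53222101 -98.1191882   39.56445654] [ 2.  14.8  7.6]
wrist
-35 face 225.5 back 250.5 [413. 271.] -25
-25 face 222.5 back 218.0 [425. 279.] -23
25 face 222.0 back 240.0 [482. 315.] -24
35 face 222.0 back 239.0 [493. 321.] -22
lane y-10 z6 sat [(np.float64(200.0), np.int64(14)), (np.float64(201.5), np.int64(14)), (np.float64(203.0), np.int64(13)), (np.float64(204.5), np.int64(14)), (np.float64(206.0), np.int64(14)), (np.float64(207.5), np.int64(14)), (np.float64(209.0), np.int64(14)), (np.float64(210.5), np.int64(15)), (np.float64(212.0), np.int64(16)), (np.float64(213.5), np.int64(24)), (np.float64(215.0), np.int64(31)), (np.float64(216.5), np.int64(30)), (np.float64(218.0), np.int64(45)), (np.float64(219.5), np.int64(95)), (np.float64(221.0), np.int64(85)), (np.float64(222.5), np.int64(30)), (np.float64(224.0), np.int64(26)), (np.float64(225.5), np.int64(24)), (np.float64(227.0), np.int64(28)), (np.float64(228.5), np.int64(26)), (np.float64(230.0), np.int64(26)), (np.float64(231.5), np.int64(26)), (np.float64(233.0), np.int64(18)), (np.float64(234.5), np.int6
[... 756 characters left out ...]
(np.float64(215.0), np.int64(40)), (np.float64(216.5), np.int64(49)), (np.float64(218.0), np.int64(61)), (np.float64(219.5), np.int64(81)), (np.float64(221.0), np.int64(98)), (np.float64(222.5), np.int64(111)), (np.float64(224.0), np.int64(98)), (np.float64(225.5), np.int64(77)), (np.float64(227.0), np.int64(48)), (np.float64(228.5), np.int64(24)), (np.float64(230.0), np.int64(16)), (np.float64(231.5), np.int64(12)), (np.float64(233.0), np.int64(12)), (np.float64(234.5), np.int64(12)), (np.float64(236.0), np.int64(12)), (np.float64(237.5), np.int64(13)), (np.float64(239.0), np.int64(17)), (np.float64(240.5), np.int64(30)), (np.float64(242.0), np.int64(53)), (np.float64(243.5), np.int64(87))]
```

```bash
python3 - <<'E'
from bar import *
for n in("wrist","top"):
    c=load("pics/bar_"+n)
    for z in (1.5,15.5):
        o=[]
        for yy in(-35,-30,-25,25,30,35):
            xs,v,p=prof(c,yy,z,214,236); o.append(xs[np.diff(v).argmin()])
        print(n,z,o)
    for yy in(-10,0,10):
        xs,v,p=prof(c,yy,6,205,226); print(n,"mailer end",xs[np.diff(v).argmax()])
E
```

```text
wrist 1.5 [np.float64(228.5), np.float64(228.0), np.float64(224.0), np.float64(221.0), np.float64(221.0), np.float64(221.0)]
wrist 15.5 [np.float64(225.5), np.float64(223.5), np.float64(222.5), np.float64(222.0), np.float64(222.0), np.float64(222.0)]
wrist mailer end 218.0
wrist mailer end 218.5
wrist mailer end 218.0
top 1.5 [np.float64(222.5), np.float64(223.0), np.float64(223.5), np.float64(222.5), np.float64(223.0), np.float64(223.5)]
top 15.5 [np.float64(226.5), np.float64(226.0), np.float64(226.5), np.float64(226.0), np.float64(226.5), np.float64(227.5)]
top mailer end 217.5
top mailer end 218.5
top mailer end 220.5
```

```bash
python3 - <<'E'
from bar import *
for n,a in(("top1",268),("bar_top",212),("w15",268),("bar_wrist",212)):
    c=load("pics/"+n); o=[];q=[]
    for yy in(-35,-25,-15,0,15,25,35):
        xs,v,p=prof(c,yy,15.5,a,a+40); d=np.diff(v); i=d.argmin(); o.append(float(xs[i])); q.append(float(xs[i+8+d[i+8:].argmax()]))
    print(n,o,q)
c=load("pics/bar_wrist")
for yy in (30,):
    xs,v,p=prof(c,yy,8,205,250); xs,g,p=prof(c,yy,8,205,250,2); print([(float(x),int(a),int(b)) for x,a,b in zip(xs[::3],v[::3],g[::3])])
E
```

```text
top1 [282.5, 281.5, 282.0, 284.0, 282.0, 283.0, 282.0] [298.5, 299.0, 297.5, 299.0, 297.5, 298.0, 300.5]
bar_top [226.5, 226.5, 227.0, 226.5, 227.5, 226.0, 227.5] [243.5, 242.0, 243.0, 244.0, 245.0, 244.0, 242.5]
w15 [283.0, 283.0, 283.0, 283.0, 283.0, 283.0, 283.5] [297.5, 297.5, 298.0, 298.0, 298.0, 298.0, 298.0]Traceback (most recent call last):
  File "<stdin>", line 5, in <module>
ValueError: attempt to get argmax of an empty sequence
```

jog_arm:
  steps:
    - [1.2,0.8,0.6,0,1]
    - [2.4,1.6,1.3,0,1]
    - [3.6,2.4,1.9,0,1]
    - [4.8,3.2,2.6,0,1]
    - [5.7,3.8,3.1,0,1]
    - [5.7,3.8,3.1,0,1]
    - [5.7,3.8,3.1,0,1]
    - [5.7,3.8,3.1,0,1]

```text
time_s: 56.65
tcp_pos: [0.5971, -0.1632, 0.1614]
tcp_rot: [-1.07, 2.953, 0.003]
contact_force: [-6.2, 14.2, 9.2]
grip_width: 0.0106
grip_force: 58.4
```

```bash
cat > bt.py <<'E'
from bar import *
s,R,y=st(); print("yaw",y,s["grip_width"],F(s["tcp_pos"]).round(1),(s["contact_force"]@RB).round(1),"torque deck",(s["wrist_torque"]@RB).round(2))
c=cam(arm,"top"); save(c,"pics/bt"); o=[];q=[]
for yy in np.arange(-35,40,5):
    xs,v,p=prof(c,yy,15.5,205,250); d=np.diff(v); i=d[10:].argmin()+10; o.append(xs[i]); 
    if i+8<len(d): q.append(xs[i+8+d[i+8:].argmax()])
print("bar edges",np.median(o),np.median(q),"face(ref)",283+((np.median(o)-282.4)+(np.median(q)-298.6))/2)
E
python3 bt.py
```

```text
yaw -140.16935743501242 0.0105809081208396 [227.8 -98.1  39.5] [-0.6 14.8 10.3] torque deck [ 1.95  0.48 -1.17]
bar edges 221.0 237.0 face(ref) 221.5
```

jog_arm:
  steps:
    - [0.8,0.5,0.4,3,1]
    - [0.8,0.5,0.4,6,1]
    - [0.8,0.5,0.4,9,1]
    - [0.8,0.5,0.4,12,1]
    - [0.8,0.5,0.4,15,1]
    - [0.8,0.5,0.4,18,1]
    - [0.8,0.5,0.4,21,1]
    - [0.8,0.5,0.4,24,1]

```text
time_s: 57.5
tcp_pos: [0.5961, -0.1636, 0.1616]
tcp_rot: [-0.43, 3.111, 0.002]
contact_force: [-7.0, 2.3, 7.0]
grip_width: 0.0101
grip_force: 59.0
```

```bash
python3 bt.py
```

```text
yaw -164.27264233868726 0.010116352684706563 [226.9 -98.5  40.1] [-3.3  3.   9.1] torque deck [ 0.4   0.78 -0.01]
bar edges 219.5 237.0 face(ref) 220.75
```

Holding position well, so I continue the turn.

jog_arm:
  steps:
    - [0,0,0,4,1]
    - [0,0,0,8,1]
    - [0,0,0,12,1]
    - [0,0,0,16,1]
    - [0,0,0,20,1]
    - [0,0,0,24,1]
    - [0,0,0,28,1]
    - [0,0,0,30,1]

```text
time_s: 58.35
tcp_pos: [0.5962, -0.1643, 0.1615]
tcp_rot: [0.391, 3.117, 0.001]
contact_force: [-8.9, 5.0, 14.4]
grip_width: 0.0099
grip_force: 65.9
```

```bash
python3 bt.py
```

```text
yaw 165.6897728136228 0.009905897286887677 [226.9 -99.2  40. ] [-1.8  5.9 16.5] torque deck [ 1.57  1.09 -0.27]
bar edges 219.5 237.0 face(ref) 220.75
```

jog_arm:
  steps:
    - [0,0,0,3,1]
    - [0,0,0,6,1]
    - [0,0,0,9,1]
    - [0,0,0,12,1]
    - [0,0,0,15,1]
    - [0,0,0,18,1]
    - [0,0,0,18,1]
    - [0,0,0,18,1]

```text
time_s: 59.2
tcp_pos: [0.5959, -0.1646, 0.1619]
tcp_rot: [0.87, 3.018, -0.0]
contact_force: [-13.4, 3.5, 21.3]
grip_width: 0.0097
grip_force: 73.9
```

```bash
python3 bt.py
```

```text
yaw 147.83690705752142 0.009722207959463363 [226.7 -99.5  40.5] [-3.2  4.8 24.8] torque deck [ 1.39  1.94 -0.11]
bar edges 220.5 237.0 face(ref) 221.25
```

jog_arm:
  steps:
    - [0,0,0,2,1]
    - [0,0,0,4,1]
    - [0,0,0,6,1]
    - [0,0,0,8,1]
    - [0,0,0,8,1]
    - [0,0,0,8,1]
    - [0,0,0,8,1]
    - [0,0,0,8,1]

```text
time_s: 60.05
tcp_pos: [0.5961, -0.165, 0.1615]
tcp_rot: [1.078, 2.95, -0.001]
contact_force: [-9.7, 0.1, 13.1]
grip_width: 0.0099
grip_force: 80.8
```

```bash
python3 bt.py
```

```text
yaw 139.84420636109704 0.009943300789807137 [226.7 -99.9  40.1] [-3.5  1.1 15.8] torque deck [0.69 1.58 0.07]
bar edges 220.5 237.0 face(ref) 221.25
```

jog_arm:
  steps:
    - [0,0,0,1.5,1]
    - [0,0,0,3,1]
    - [0,0,0,4.5,1]
    - [0,0,0,6,1]
    - [0,0,0,6,1]
    - [0,0,0,6,1]
    - [0,0,0,6,1]
    - [0,0,0,6,1]

```text
time_s: 60.9
tcp_pos: [0.596, -0.165, 0.1615]
tcp_rot: [1.231, 2.89, -0.001]
contact_force: [-10.4, 0.2, 14.6]
grip_width: 0.0102
grip_force: 84.4
```

```bash
python3 bt.py
```

```text
yaw 133.84832518263826 0.010172828205328076 [226.6 -99.9  40.1] [-3.5  1.3 17.6] torque deck [0.83 1.64 0.21]
bar edges 219.5 237.0 face(ref) 220.75
```

jog_arm:
  steps:
    - [0,0,0,0,0.2]
    - [0,0,0,0,0.2]
    - [0,0,0,0,0.2]
    - [0,0,0,0,0.2]
    - [0,0,-20,0,0.2]
    - [0,0,-50,0,0.2]
    - [0,0,-90,0,0.2]
    - [0,0,-130,0,0.2]

```text
time_s: 61.75
tcp_pos: [0.5963, -0.1648, 0.2907]
tcp_rot: [-1.23, -2.89, -0.0]
contact_force: [0.2, -0.5, 1.0]
grip_width: 0.0338
grip_force: 0.0
```

jog_arm:
  steps:
    - [20,15,-30,-5,0.2]
    - [40,30,-60,-10,0.2]
    - [60,45,-60,-15,0.2]
    - [80,60,-60,-20,0.2]
    - [90,70,-60,-25,0.2]
    - [90,70,-60,-30,0.2]
    - [90,70,-60,-40,0.2]
    - [90,70,-60,-40,0.2]

```text
time_s: 62.55
tcp_pos: [0.5846, -0.0514, 0.3495]
tcp_rot: [-0.162, -3.137, -0.0]
contact_force: [-0.2, -0.5, -0.0]
grip_width: 0.034
grip_force: 0.0
```

```bash
python3 - <<'E'
from bar import *; from lay import label
s,R,y=st(); print(y,s["tcp_pos"])
c=cam(arm,"wrist");save(c,"pics/w16")
for yy in(-30,-15,0,15,30):
    xs,v,p=prof(c,yy,15.5,210,234); print(yy,"face",xs[np.diff(v).argmin()],end="; ")
for x in (0,34,68,102,136): label(c,x)
u=proj(c,[W(228,-100,50),W(228,-100,50)+RB[:,0]*.02])+0; print(u.round())
a=cv2.resize(c["im"],(800,500))
x0=int(np.clip(u[0,0]-110,0,640-320)); y0=int(np.clip(u[0,1]-120,0,400-240)); print(x0,y0)
cv2.imwrite("pics/w16c.png",cv2.resize(c["im"][y0:y0+240,x0:x0+320],None,fx=2.5,fy=2.5,interpolation=cv2.INTER_CUBIC))
E
```

```text
174.1005990836952 [ 0.58461617 -0.05141025  0.34947581]
-30 face 221.0; -15 face 221.5; 0 face 217.5; 15 face 222.0; 30 face 221.0; label size 34.7 38.1 -> lower edge x err 8.6  y err -1.0  ang -89.1
label size 34.7 46.2 -> lower edge x err 4.7  y err -0.5  ang 88.5
label size 34.5 45.7 -> lower edge x err 4.6  y err -0.4  ang 89.7
label size 35.1 45.9 -> lower edge x err 4.8  y err -0.4  ang 89.9
label size 29.1 32.0 -> lower edge x err -5.9  y err -0.8  ang -11.6
[[213. 195.]
 [216. 213.]]
103 74
```

View pics/w16c.png

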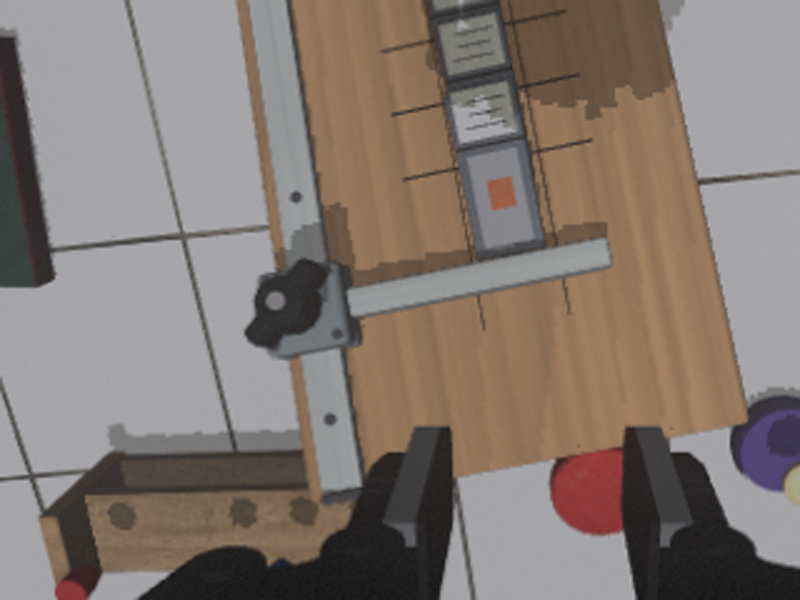

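```bash
python3 - <<'E'
from f import *
c=load("pics/w16"); f=deckpx(c,[(208.6,206.8),(227.4,184)],50); d=f[0]-f[1]; print(f.round(1),np.degrees(np.arctan2(d[1],d[0])))
c=load("pics/w4"); # loosened knob, crop scale 430/640, x offset 360
k=640/430; f=deckpx(c,[((573-360)*k,118*k),((577-360)*k,148*k)],50); d=f[0]-f[1]; print(f.round(1),np.degrees(np.arctan2(d[1],d[0])))
E
```

```text
[[ 240.  -107.2   50. ]
 [ 219.9  -83.    50. ]] -50.24865799476104
[[ 279.5 -114.4   50. ]
 [ 306.3  -92.    50. ]] -140.15932866469817
```

The knob has turned about 90° from its loose position, so it is at its tight end. The bar face sits at about 221 mm, just clear of the top mailer's end at about 218.5 mm. In the last view, the cross lines and the upper labels that show are in place, so I am handing in.

```bash
python3 -c "
from station import arm
print(arm.job_done())"
```

```text
the job is handed in; nothing more can be done
None
```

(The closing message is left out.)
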